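Load a lamp from the gravity rack into a wall light and close it

TASK

Take the end lamp, the one at the stop, out of the sloped rack so that the next one rolls down to the stop, and lay it in the middle of the two holders of the wall light, leaving the other lamps in the rack. Then pick the folded brass front cover up from the white foam and, keeping it level, lower it over the light's two studs until it is fully home. Set the lamp and the cover down, do not drop them, and leave the tape, drill and toolbox alone.

Things in the scene. Friction and masses are not known exactly. Their poses are not given: they have to be found in the camera images.
- rack: Grey steel gravity rack fixed to the table: a straight sloped track, 260 mm long, with an upright stop plate at its low end. Origin on the table below the centre of the lamp at the stop; +x points level along the rack, uphill, away from the stop; y across, z up. The track rises 0.16 rad toward +x. It holds four lamps in a row, touching, axes across the track (y), 50 mm apart along the slope.
- rack_stop (a point): Where the centre of a lamp lies when it rests against the stop: 75 mm above the table; axes as the rack's. Floor and stop here are only 48 mm wide and there are no side guides, so both end faces of the lamp stand clear; the stop's top is 14 mm above this point; side guides (18 mm high, 70 mm over the outside) begin 27 mm uphill.
- lamp1: The end lamp, lying against the stop at the start: a finned aluminium cylinder, 50 mm in diameter, 60 mm long, flat end faces with white lenses, two brass bands 15 mm either side of the middle; both ends alike; about 0.18 kg. Origin at its centre; own y is the cylinder's axis (x and z turn as it rolls). Can be gripped by its end faces (60 mm), at centre height or a little above.
- lamp2: The second lamp in the rack, just like lamp1; origin at its centre. It rolls to the stop by itself once lamp1 is lifted out.
- lamp3: The third lamp in the rack, just like lamp1; origin at its centre.
- lamp4: The fourth lamp in the rack, just like lamp1; origin at its centre.
- fitting: Wall light lying on its back, fixed: dark back plate 210 x 72 mm (top 22 mm above the table) on a plywood board 250 x 110 mm. Origin on the table under its middle, +x along its length, z up. In the middle two black V holders with brass contacts, 15 mm either side along x, mouth 50 mm wide. A lamp lies in them with its axis along x (either way round), a brass band on each.
- lamp_seat (a point): Where the centre of the lamp lies when it rests in the two holders: 55 mm above the table over the middle of the fitting; axes as the fitting's.
- stud1 (a point): Tip of the stud at x = +78 mm, y = 0 of the fitting, 72 mm above the table. Upright steel stud, 8 mm in diameter, the last 6 mm tapered to 3 mm; it rises 22 mm from a shoulder 16 mm in diameter whose top is 50 mm above the table.
- stud2 (a point): Tip of the other, like stud at x = -78 mm, y = 0 of the fitting, 72 mm above the table.
- foam: White foam packing slab, 240 x 130 x 20 mm, fixed on the table, on which the cover lies. Origin at the middle of its underside, x along its length.
- cover: Front cover, folded sheet brass, 200 long, 62 wide, 40 mm high, about 0.3 kg, right way up on the foam. Origin at its centre, half-way up; x along its length, z up; both ends alike, goes on either way round. The middle 110 mm is a raised crown, open below, with upright sides 62 mm over the outside: grip it across these at the middle. At each end a lower ear with a hole (see cover_hole1).
- cover_hole1 (a point): Centre of the cover's hole at its x = +78 mm, y = 0, on the underside of the ear, 16 mm below the cover's centre. Ear 4 mm thick, hole 11 mm in diameter, round. The other hole is at x = -78 mm. Fully home, both ears rest on the stud shoulders and the crown clears the lamp by 3 mm.
- cover_home (a point): Where the centre of the cover lies when it is fully home on the studs: 66 mm above the table over the middle of the fitting; axes as the fitting's.
- tape: Bystander: roll of black tape lying flat, 68 mm across, 19 mm high. Origin at the middle of its underside.
- toolbox: Bystander: open grey toolbox with a few hand tools, 220 x 160 x 90 mm, 142 mm to the top of its carrying handle. Origin at the middle of its underside.
- drill: Bystander: cordless drill standing on its battery, about 210 mm tall. Origin at the middle of the underside, between battery and table.
There are look-alikes about, which are no part of the job. Of the things like the cover, leave any that is grey or red; of the rest the larger one is meant.

How it is judged:
By the outcome, as a careful person would: the job done as asked, in the order asked, and still so for the second after the job is handed in, with the robot touching nothing.
It also fails if it takes over 64 s, if anything falls off the work surface, if the arm or the gripper's body presses on something with over 40 N, if the wrist force passes 120 N, or if a joint passes its speed limit or range.

ROBOT

A 7-joint arm with a two-finger parallel gripper is mounted at the origin on the work surface. World frame = base frame: x ahead of the robot, y to its left, z up, the work surface at z = 0. Lengths are in m, angles in rad, forces in N, time in s.
With the tool pointing down it reaches from about 0.35 to 0.9 m from the base axis. Payload 8.1 kg.
Tool frame: the origin (TCP) lies at the very end of the fingers, on their centre line; the grasp point (between the pads) lies 19 mm behind it; x points along the fingers, y is the direction in which the jaws open and shut, and the axes are right-handed (so a half turn about x gives the same grasp; the last joint's range is limited). The gripper opens to 92 mm and grips with 3 to 60 N. Pads are 19 mm wide; open, the fingers measure 130 mm over their backs; the gripper's body (75 mm by 190 mm) begins 47 mm behind the grasp point.
Start: joints at [1.099, 0.434, 0.025, 1.573, -0.012, 1.134, -0.075], TCP at [0.225, -0.583, 0.227] pointing down, gripper open.
Joint ranges: [-2.62, 2.62], [-0.44, 2.09], [-1.27, 1.32], [0.08, 2.57], [-1.32, 4.46], [0.12, 2], [-2.74, 2.74]. Speed limits (rad/s): [2.22, 2.22, 3.01, 3.01, 3.14, 3.14, 3.14].

INTERFACE

Orientations are given as a unit quaternion [x, y, z, w].
In Python, from rig import robot gives the robot as it stands.
- The arm moves only by the tool apply_moves, never from a script. Its argument "commands" is a list that holds one entry, the list of rows, each a list of 7 numbers: the opening, from 0 (shut) to 1 (fully open), then the shift along the tool's x, y, z as a fraction of full scale, then the turn, a rotation vector about the tool's x, y, z as a fraction of full scale. In form: [[[jaw, x, y, z, wx, wy, wz], ...]]. A call has exactly 10 rows; each row is the pose to reach, as a shift and turn from the pose commanded when the call began, along the tool's axes at that moment, turning the shorter way round; what a row does not reach only later rows make up. Full scale, the value 1, is 1 m for a shift and 180 degrees for a turn. A row lasts 1/10 s, in which the tool goes at most 50 mm and 8.59 degrees, less where a joint would pass 70% of its speed; a pose out of reach is approached as far as the arm can. A call with a number of a shift or a turn outside -1 to 1 is refused whole. A call with a gripper value outside its range is refused whole. The fingers move at their own pace and stop on an object; "newtons" is the grip in N (left out, the last holds). Time passes only in rows, so rows that repeat a pose let the fingers close, or fill a call up. It gives the time, the measured TCP pose, the force and the opening at its end, in the units of the state.
- robot.observe(): the state, without advancing time (a new reading comes with each control period).
- robot.grab_frame(name): name is "side" or "top"; returns a dict with "color" (400x640x3 uint8, blue, green, red), "intrinsics" (3x3 intrinsics, pixels), "camera_from_world" (4x4, takes a point from world to camera coordinates). Camera axes: x right, y down, z forward; pixel columns grow to the right and rows downward; lengths in m; the calibration is good to about 2 mm. A picture is of the moment at which its call begins. There is no depth.
- robot.finish_job(): hands the job in, once; it reports no verdict.
The state is a dict: "clock": time; "joints": joint angles; "qvel": joint speeds; "tau": joint torques, N m; "tool_pos": TCP position; "ee_rot": TCP orientation; "wrist_force": force on the tool from outside, world axes, zero at the start; "torque": the same for the moment, N m; "gripper_width": opening from 0.0 (shut) to 1.0 (fully open).
Only numpy, scipy, OpenCV 4.12 (cv2) and the standard library are available. Lean on these libraries where they do the work, as an engineer would, in place of code of your own. Each camera call takes 0.05 s, during which the arm holds its last target.

## Working session

There is one attempt and no reset: what is moved stays moved. The work goes in short steps, Python scripts to look and compute and a tool call to move; the robot and the scene stay as the last step left them, time stands still between calls to the robot, and variables do not carry over. Pictures are saved under pics/ and viewed, and the job is handed in when it is done.

Besides the shell and the picture viewer there is one more tool, called after "Emit:" in YAML: its name, and indented under it one key for each argument. apply_moves: Moves the arm, as the interface text tells. Shift numbers are shares of 1 m and turn numbers shares of 180 degrees, none past 1 either way. Its arguments: {"type":"object","properties":{"commands":{"type":"array","items":{"type":"array","items":{"type":"array","items":{"type":"number","minimum":-1,"maximum":1}}}},"newtons":{"type":"number"}},"required":["commands"]}

```bash
ls; mkdir -p pics
python3 - <<'E'
from rig import robot
import cv2,numpy as np,pickle
np.set_printoptions(precision=5,suppress=True)
print(robot.observe())
for n in("side","top"):
    f=robot.grab_frame(n); cv2.imwrite(f"pics/{n}0.png",f["color"]); print(n,f["intrinsics"],f["camera_from_world"])
    pickle.dump(f,open(f"{n}0.pkl","wb"))
E
```

```text
pics
{'clock': 0.0, 'joints': array([ 1.09943,  0.43521,  0.02495,  1.57408, -0.0116 ,  1.13399,
       -0.07509]), 'qvel': array([-0.00068, -0.00007,  0.00044, -0.00121,  0.00086,  0.00111,
        0.00008]), 'tau': array([  0.00027, -66.78548,   0.985  , -31.44722,  -0.06055,   0.04286,
         0.00014]), 'tool_pos': array([ 0.22507, -0.58253,  0.22596]), 'ee_rot': array([-0.69498, -0.13015,  0.69527, -0.1291 ]), 'wrist_force': array([-0.16187,  1.03383, -0.22692]), 'torque': array([ 0.02075,  0.07275, -0.09028]), 'gripper_width': 1.0034813101112996}
side [[432.9825    0.      321.22841]
 [  0.      432.9825  199.84749]
 [  0.        0.        1.     ]] [[-0.98517 -0.17148 -0.00525  0.54929]
 [-0.11252  0.66895 -0.73475  0.14625]
 [ 0.12951 -0.72326 -0.67832  1.38837]
 [ 0.       0.       0.       1.     ]]
top [[394.81279   0.      326.90716]
 [  0.      394.81279 200.52028]
 [  0.        0.        1.     ]] [[-0.01019 -0.99979 -0.01784 -0.01243]
 [-0.99234  0.01231 -0.12289  0.56604]
 [ 0.12309  0.01645 -0.99226  1.47555]
 [ 0.       0.       0.       1.     ]]
```

View pics/side0.png

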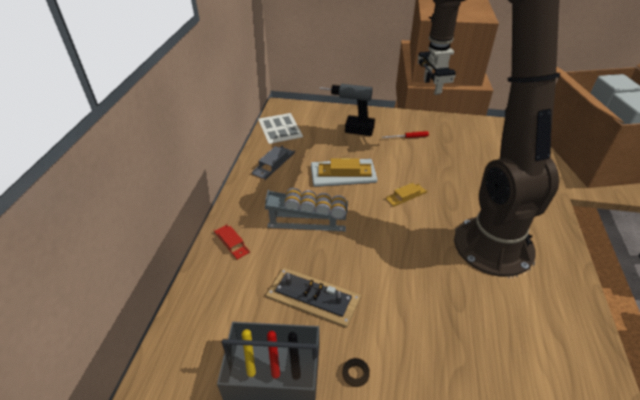

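View pics/top0.png

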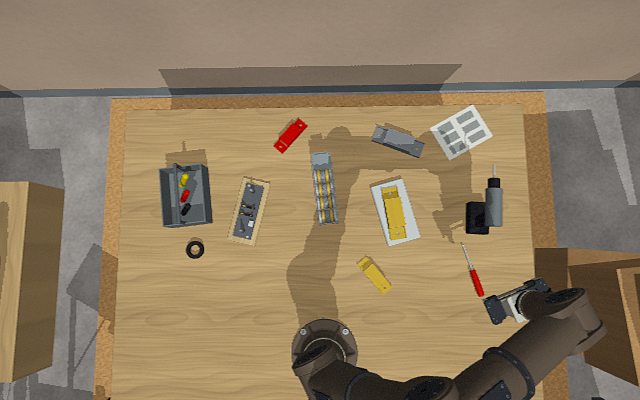

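Run:
```python
import cv2,pickle
t=pickle.load(open("top0.pkl","rb"))["color"]; s=pickle.load(open("side0.pkl","rb"))["color"]
def c(im,x0,y0,w,h,k,n): cv2.imwrite("pics/"+n,cv2.resize(im[y0:y0+h,x0:x0+w],None,fx=k,fy=k,interpolation=cv2.INTER_CUBIC))
c(t,220,145,210,100,3.8,"t1.png")
c(s,255,145,130,95,6,"s1.png")
c(s,255,260,130,70,6,"s2.png")
```

```text
(no output)
```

View pics/t1.png

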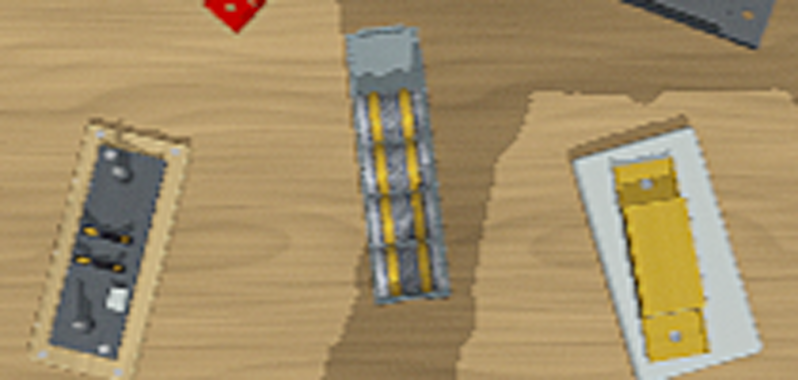

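View pics/s1.png

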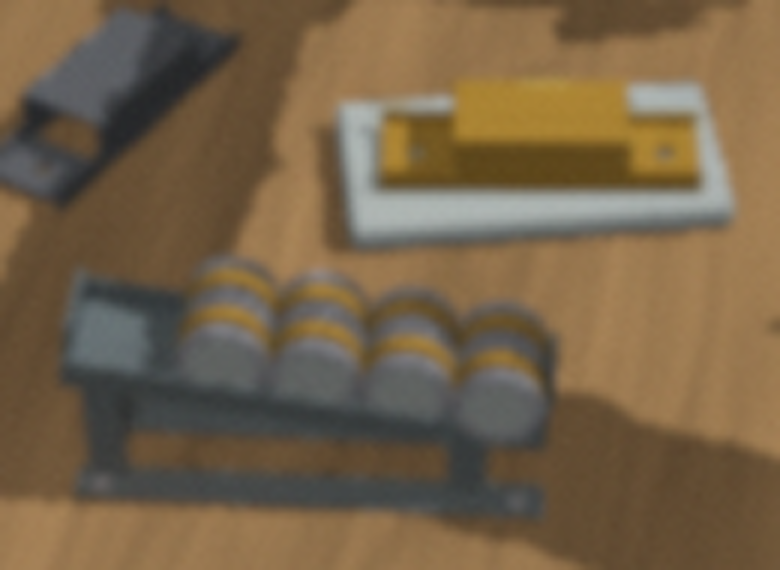

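View pics/s2.png

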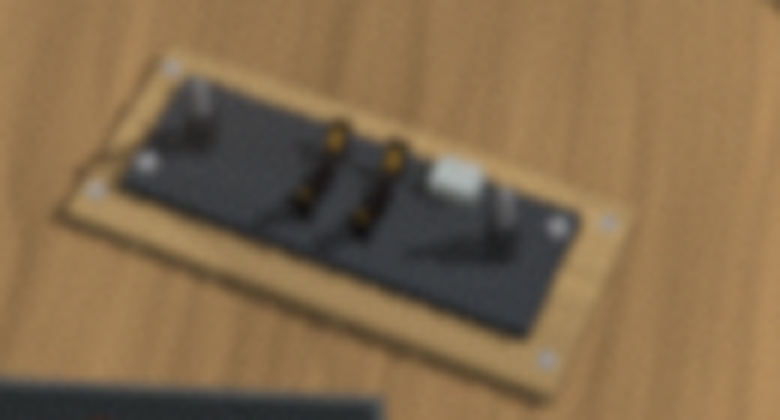

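```bash
cat > h.py <<'E'
import cv2,numpy as np,pickle
from scipy.optimize import least_squares
def load(n): return pickle.load(open(n+".pkl","rb"))
def proj(f,P):
    P=np.atleast_2d(P); M=f["camera_from_world"]; q=P@M[:3,:3].T+M[:3,3]; p=q@f["intrinsics"].T
    return p[:,:2]/p[:,2:]
def ray(f,uv,z):
    M=f["camera_from_world"];R=M[:3,:3];c=-R.T@M[:3,3]
    d=R.T@np.linalg.inv(f["intrinsics"])@np.array([uv[0],uv[1],1.])
    return c+d*(z-c[2])/d[2]
def obj(p,L):
    x,y,a=p[:3]; c,s=np.cos(a),np.sin(a); L=np.atleast_2d(L).astype(float)
    return np.c_[x+c*L[:,0]-s*L[:,1], y+s*L[:,0]+c*L[:,1], L[:,2]]
def crop(f,x0,y0,w,h,k,n,draw=()):
    im=cv2.resize(f["color"][y0:y0+h,x0:x0+w],None,fx=k,fy=k,interpolation=cv2.INTER_CUBIC)
    for P in draw:
        q=((proj(f,P)+.5-[x0,y0])*k-.5)
        cv2.polylines(im,[np.round(q*16).astype(int)],True,(0,0,255) ,1,cv2.LINE_AA,4)
    cv2.imwrite("pics/"+n,im)
E
python3 - <<'E'
from h import *
t=load("top0");s=load("side0")
crop(t,222,170,56,82,7,"tf.png"); crop(t,362,168,64,84,7,"tc.png"); crop(t,305,145,40,86,7,"tr.png")
crop(s,305,150,80,45,10,"sc.png")
crop(s,260,180,95,55,8,"sr.png")
a=np.zeros((590,392+448+280,3),np.uint8)
x=0
for n in("tf","tc","tr"):
    i=cv2.imread(f"pics/{n}.png"); a[:i.shape[0],x:x+i.shape[1]]=i;x+=i.shape[1]
cv2.imwrite("pics/tall.png",a[:, :800])
E
```

```text
Traceback (most recent call last):
ValueError: could not broadcast input array from shape (602,280,3) into shape (590,280,3)
```

View pics/tf.png

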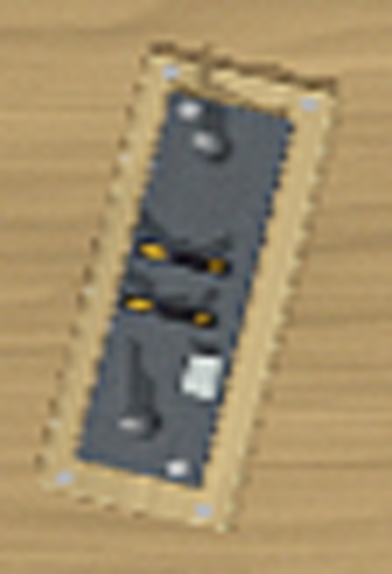

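View pics/tc.png

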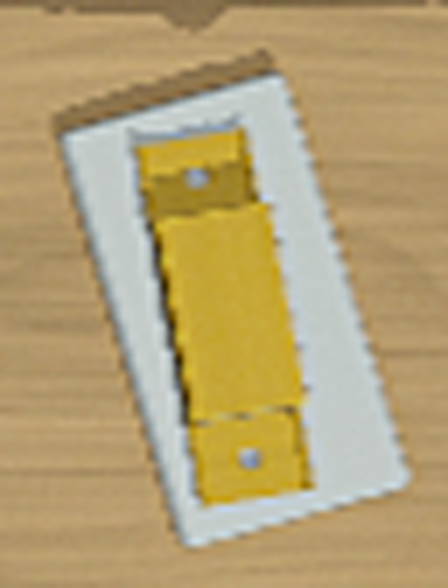

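View pics/tr.png

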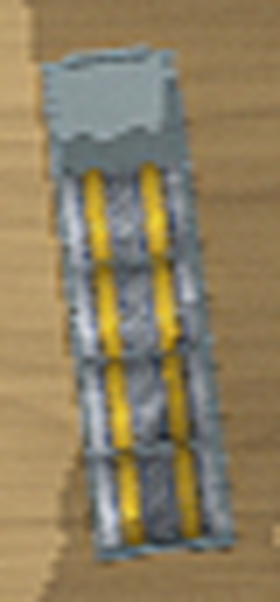

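View pics/sc.png

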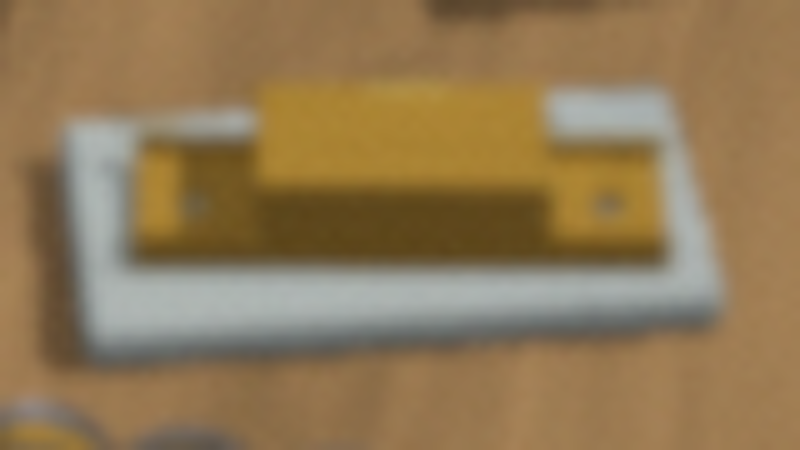

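View pics/sr.png

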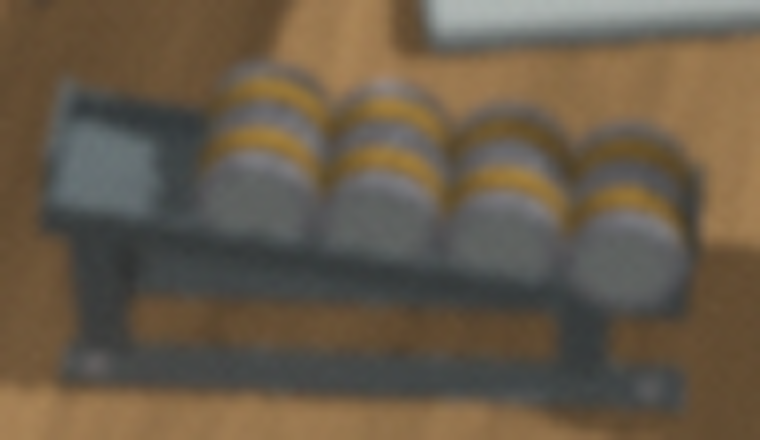

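```bash
cat > fit1.py <<'E'
from h import *
np.set_printoptions(precision=4,suppress=True)
t=load("top0");s=load("side0")
def px(c,x0,y0,k): return (np.array(c)+.5)/k-.5+[x0,y0]
def fit(items,p0,nm):
    r=lambda p: np.concatenate([ (proj(f,obj(p,L))-u).ravel() for f,L,u in items])
    o=least_squares(r,p0); print(nm,o.x[:2],np.degrees(o.x[2]),"res px",o.fun.reshape(-1,2).round(1).tolist()); return o.x
for f in(t,s):
    M=f["camera_from_world"];print("cam",-M[:3,:3].T@M[:3,3])
a=.105;b=.036
PL=[[a,b,.022],[a,-b,.022],[-a,-b,.022],[-a,b,.022]]
ti=(t,PL,px([[170,93],[296,124],[203,488],[77,458]],222,170,7))
si=(s,PL,px([[190,75],[120,186],[525,337],[583,213]],255,260,6))
p0=list(ray(t,(249,211),.022)[:2])+[-.2]
F=[fit(i,p0,n) for i,n in(([ti],"fit top"),([si],"fit side"),([ti,si],"fit both"))]
ST=[[.078,0,.072],[-.078,0,.072]]
print("stud pred top",(proj(t,obj(F[2],ST))-[222,170]+.5)*7," side",(proj(s,obj(F[2],ST))-[255,260]+.5)*6)
# cover
CR=[[.055,.031,.06],[.055,-.031,.06],[-.055,-.031,.06],[-.055,.031,.06]]
HO=[[.078,0,.028],[-.078,0,.028]]
ct=[(t,CR,px([[157,217],[270,204],[304,408],[190,418]],362,168,7)),(t,HO,px([[197,177],[249,458]],362,168,7))]
cs=[(s,CR,px([[258,82],[260,187],[550,187],[548,82]],305,150,10)),(s,HO,px([[195,205],[608,205]],305,150,10))]
p0=list(ray(t,(394,212),.06)[:2])+[.2]
C=[fit(i,p0,n) for i,n in((ct,"cov top"),(ct[1:],"cov top holes"),(cs,"cov side"),(ct+cs,"cov both"))]
# rack: lamp1 and lamp4 band tops, tops of cylinders
sl=.16
def lam(k,y,dx=0,dz=0): return [k*.05*np.cos(sl)+dx,y,.075+k*.05*np.sin(sl)+dz]
FC=[lam(k,0,0,0) for k in range(4)]
side_sign=+1 # seen face is +y world -> rack y sign
FACE=[lam(k,.03) for k in range(4)]
rs=(s,FACE,px([[627,262],[505,242],[384,222],[262,205]],260,180,8))
p0=list(ray(t,(327,214),.075)[:2])+[.15]
fit([rs],p0,"rack side")
# top view: band centre lines' intersection with lamp-lamp contact lines
CT=[lam(k+.5,y) for k in range(3) for y in(.015,-.015)]
CT=[[x,y,z+.006] for x,y,z in CT]
rt=(t,CT,px([[118,449],[182,447],[109,357],[173,354],[99,264],[160,260]],305,145,7))
fit([rt],p0,"rack top")
fit([rt,rs],p0,"rack both")
E
python3 fit1.py
```

```text
cam [ 0.38   -0.0437  1.5335]
cam [0.3778 1.0005 1.0521]
fit top [0.5309 0.2854] -13.616723036568668 res px [[0.2, -0.2], [0.1, -0.6], [-0.1, 0.3], [-0.2, 0.4]]
fit side [0.5307 0.2876] -11.235924219435164 res px [[-11.9, 18.8], [10.3, -18.5], [10.1, -22.6], [-7.8, 18.7]]
fit both [0.5309 0.2866] -12.359722685575132 res px [[-0.8, -0.1], [-0.8, -0.9], [0.3, 0.3], [0.0, 0.7], [-11.7, 17.9], [10.8, -19.2], [10.1, -22.3], [-8.3, 18.9]]
stud pred top [[197.9897 139.0166]
 [131.2337 424.0764]]  side [[197.5857  78.8049]
 [508.2    182.0575]]
cov top [ 0.5163 -0.2715] 7.709302402863998 res px [[-0.1, 0.2], [0.1, -0.3], [0.2, -0.5], [0.0, 0.5], [0.2, -0.1], [-0.5, 0.1]]
cov top holes [ 0.5163 -0.272 ] 8.680878832120257 res px [[-0.0, -0.0], [0.0, 0.0]]
cov side [ 0.515  -0.2718] 8.529610304515788 res px [[-0.3, 10.1], [-0.3, -10.6], [-0.2, -10.3], [0.7, 10.5], [-0.1, -0.7], [0.0, -0.2]]
cov both [ 0.5156 -0.2716] 7.9196634953570975 res px [[-0.1, 0.4], [0.1, -0.2], [0.3, -0.3], [0.1, 0.7], [0.2, 0.1], [-0.4, 0.2], [-0.5, 10.1], [-0.4, -10.7], [-0.2, -10.2], [0.5, 10.6], [-0.2, -0.8], [-0.1, -0.1]]
rack side [ 0.5038 -0.0221] 6.230538679009345 res px [[0.2, -0.1], [0.1, 0.0], [-0.1, 0.1], [-0.2, -0.1]]
rack top [ 0.5043 -0.0181] 5.135523703465426 res px [[0.5, 0.5], [-0.6, -0.0], [0.4, 0.2], [-0.6, -0.2], [0.4, -0.1], [-0.2, -0.3]]
rack both [ 0.5039 -0.0199] 5.8703911923122325 res px [[0.9, 0.7], [-0.2, 0.0], [0.6, 0.3], [-0.4, -0.2], [0.5, 0.1], [-0.1, -0.2], [-0.0, 0.4], [-0.1, 0.4], [-0.3, 0.5], [-0.5, 0.1]]
```

```bash
sed -i 's/\[\[190,75\],\[120,186\],\[525,337\],\[583,213\]\]/[[120,186],[190,75],[583,213],[525,337]]/; s/\[\[258,82\],\[260,187\],\[550,187\],\[548,82\]\]/[[260,187],[258,82],[548,82],[550,187]]/' fit1.py
cat >> fit1.py <<'E'
cr=lambda z,x0,x1,w:[[x0,w,z],[x0,-w,z],[x1,-w,z],[x1,w,z]]
f=F[2];c=C[3]
def poly(p,L): return obj(p,L)
D=[obj(f,PL)]+[obj(f,[[x,0,z] for z in(.05,.072)]) for x in(.078,-.078)]
crop(t,222,170,56,82,7,"tf1.png",D); crop(s,255,260,130,70,6,"sf1.png",D)
D=[obj(c,cr(.06,.055,-.055,.031))]+[obj(c,cr(.028,s_*.1,s_*.055,.031)) for s_ in(1,-1)]+[obj(c,[[x+.0055*np.cos(q),.0055*np.sin(q),.028] for q in np.arange(0,6.28,.4)]) for x in(.078,-.078)]
crop(t,362,168,64,84,7,"tc1.png",D);crop(s,305,150,80,45,10,"sc1.png",D)
E
python3 fit1.py; cd pics; python3 -c "
import cv2,numpy as np
a=cv2.imread('tf1.png');b=cv2.imread('tc1.png');o=np.zeros((600,800,3),np.uint8)
o[:a.shape[0],:392]=a;o[:b.shape[0],392:392+408]=b[:,:408];cv2.imwrite('tt1.png',o)"
```

```text
cam [ 0.38   -0.0437  1.5335]
cam [0.3778 1.0005 1.0521]
fit top [0.5309 0.2854] -13.616723036568668 res px [[0.2, -0.2], [0.1, -0.6], [-0.1, 0.3], [-0.2, 0.4]]
fit side [0.5309 0.2904] -13.761695062247968 res px [[-0.3, -0.3], [-0.5, -0.3], [0.2, 0.3], [0.5, 0.1]]
fit both [0.531  0.2883] -13.721955313610309 res px [[-0.5, -0.2], [-0.6, -0.5], [-0.9, 0.3], [-1.0, 0.3], [-0.1, -0.9], [-0.4, -0.8], [0.3, -0.3], [0.6, -0.6]]
stud pred top [[198.2469 139.5346]
 [124.7296 423.1025]]  side [[198.2408  78.6465]
 [505.9045 188.1653]]
cov top [ 0.5163 -0.2715] 7.709302402863998 res px [[-0.1, 0.2], [0.1, -0.3], [0.2, -0.5], [0.0, 0.5], [0.2, -0.1], [-0.5, 0.1]]
cov top holes [ 0.5163 -0.272 ] 8.680878832120257 res px [[-0.0, -0.0], [0.0, 0.0]]
cov side [ 0.5148 -0.2707] 9.164185913249149 res px [[-0.4, -0.0], [-0.2, 0.2], [-0.0, 0.3], [0.6, 0.1], [-0.1, -0.3], [0.0, -0.2]]
cov both [ 0.5156 -0.2713] 8.169749527491122 res px [[-0.2, 0.5], [-0.0, -0.2], [0.3, -0.4], [0.1, 0.8], [-0.0, 0.2], [-0.4, 0.3], [-0.7, -0.3], [-0.2, -0.1], [-0.1, 0.3], [0.3, 0.1], [-0.2, -0.7], [-0.1, -0.1]]
rack side [ 0.5038 -0.0221] 6.230538679009345 res px [[0.2, -0.1], [0.1, 0.0], [-0.1, 0.1], [-0.2, -0.1]]
rack top [ 0.5043 -0.0181] 5.135523703465426 res px [[0.5, 0.5], [-0.6, -0.0], [0.4, 0.2], [-0.6, -0.2], [0.4, -0.1], [-0.2, -0.3]]
rack both [ 0.5039 -0.0199] 5.8703911923122325 res px [[0.9, 0.7], [-0.2, 0.0], [0.6, 0.3], [-0.4, -0.2], [0.5, 0.1], [-0.1, -0.2], [-0.0, 0.4], [-0.1, 0.4], [-0.3, 0.5], [-0.5, 0.1]]
```

View pics/tt1.png

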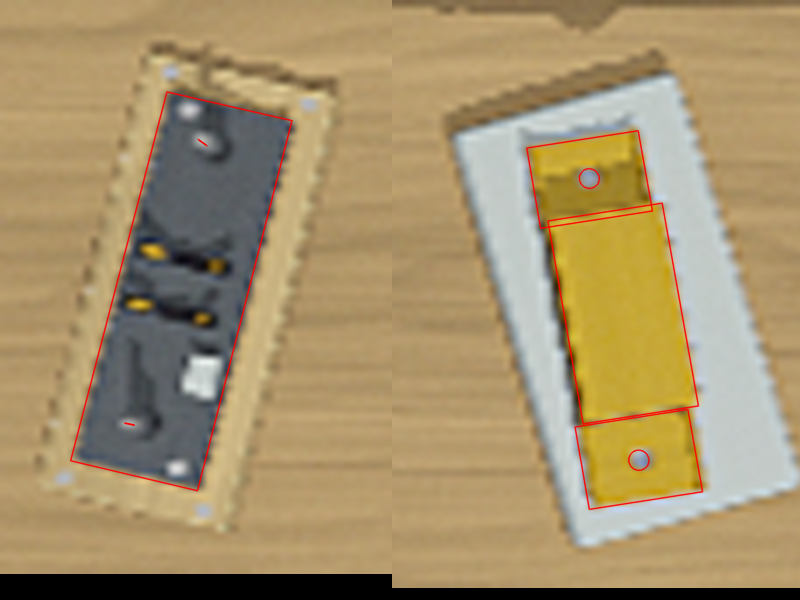

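View pics/sf1.png

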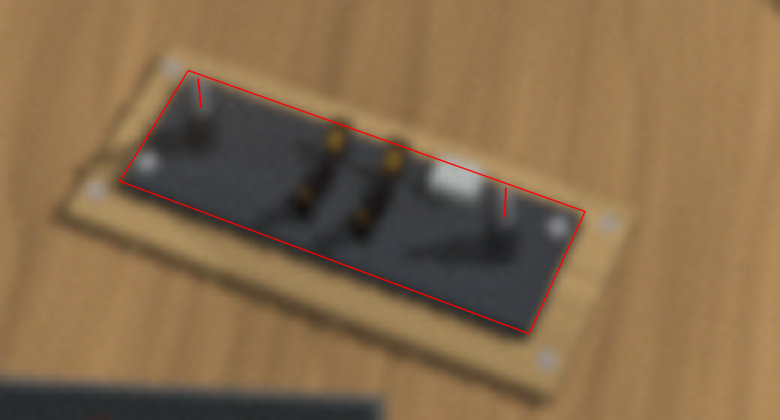

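View pics/sc1.png

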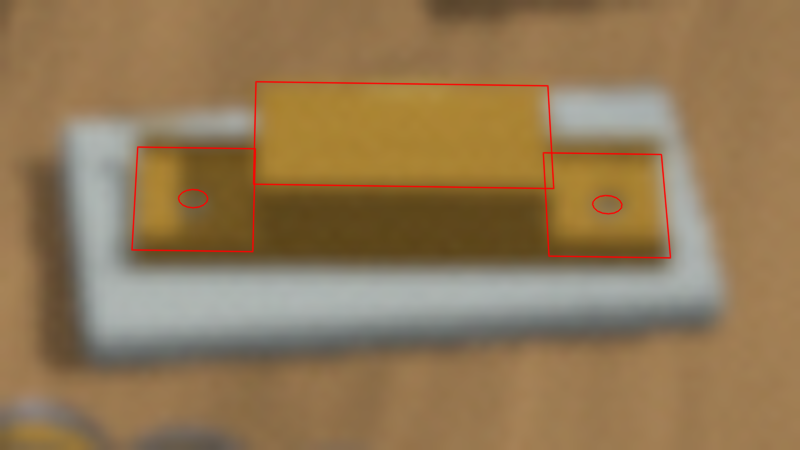

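```bash
cat > plan.py <<'E'
import numpy as np,json,os
from scipy.spatial.transform import Rotation as R, Slerp
np.set_printoptions(precision=4,suppress=True)
def down(yaw):  # tool x = -z, tool y at given yaw (deg)
    a=np.radians(yaw); x=np.array([0,0,-1.]); y=np.array([np.cos(a),np.sin(a),0]); return R.from_matrix(np.c_[x,y,np.cross(x,y)])
def cmd():  # tracked commanded pose
    d=json.load(open("cmd.json")); return np.array(d["p"]),R.from_quat(d["q"])
def setcmd(p,r): json.dump({"p":list(map(float,p)),"q":list(map(float,r.as_quat()))},open("cmd.json","w"))
def goal(p,yaw):
    """one row (shift,turn) that brings commanded pose to p, yaw; rounded"""
    p0,r0=cmd(); s=r0.inv().apply(np.array(p)-p0); w=(r0.inv()*down(yaw)).as_rotvec()/np.pi
    return np.r_[s.round(4),w.round(4)]
def done(row):
    p0,r0=cmd(); row=np.array(row); setcmd(p0+r0.apply(row[:3]),r0*R.from_rotvec(row[3:]*np.pi)); 
def state():
    from rig import robot
    o=robot.observe(); r=R.from_quat(o["ee_rot"]); y=r.as_matrix()
    print("t",round(o["clock"],2),"pos",o["tool_pos"],"yaw",round(np.degrees(np.arctan2(y[1,1],y[0,1])),2),"xaxis",y[:,0],"F",o["wrist_force"].round(1),"T",o["torque"].round(2),"w",round(o["gripper_width"]*92,1),"j",o["joints"].round(2))
    if os.path.exists("cmd.json"): print("cmd",cmd()[0])
    return o
E
python3 - <<'E'
from plan import *
o=state()
p=[.22500,-.583,.227]
yaw=np.degrees(np.arctan2(*R.from_quat(o["ee_rot"]).as_matrix()[[1,0],1]))
setcmd(o["tool_pos"],R.from_quat(o["ee_rot"]))
print(goal([.504,-.02,.2],yaw))
from h import *
t=load("top0")
F=[.531,.287,np.radians(-13.7)]
for uv in[(203,377)]:
    q=ray(t,(np.array(uv)+.5)/7-.5+[222,170],.03); c,s=np.cos(F[2]),np.sin(F[2]); d=q[:2]-F[:2]; print("box in fitting",c*d[0]+s*d[1],-s*d[0]+c*d[1])
E
```

```text
t 0.1 pos [ 0.2251 -0.5826  0.226 ] yaw -68.87 xaxis [-0.0006  0.0013 -1.    ] F [ 0.2 -0.4 -0.9] T [0.03 0.01 0.02] w 91.9 j [ 1.1   0.44  0.02  1.57 -0.01  1.13 -0.08]
[ 0.0266 -0.4242 -0.4629  0.      0.      0.0005]
box in fitting -0.044712366360728784 -0.02421584110400648
```

Run:
```python
from plan import *
print(goal([.39,-.25,.24],-78))
```

```text
[-0.0137 -0.2508 -0.2737  0.0507  0.0001  0.0004]
```

Emit:
apply_moves:
  commands:
    - [[1,-0.0137,-0.2508,-0.2737,0.0507,0.0001,0.0004],[1,-0.0137,-0.2508,-0.2737,0.0507,0.0001,0.0004],[1,-0.0137,-0.2508,-0.2737,0.0507,0.0001,0.0004],[1,-0.0137,-0.2508,-0.2737,0.0507,0.0001,0.0004],[1,-0.0137,-0.2508,-0.2737,0.0507,0.0001,0.0004],[1,-0.0137,-0.2508,-0.2737,0.0507,0.0001,0.0004],[1,-0.0137,-0.2508,-0.2737,0.0507,0.0001,0.0004],[1,-0.0137,-0.2508,-0.2737,0.0507,0.0001,0.0004],[1,-0.0137,-0.2508,-0.2737,0.0507,0.0001,0.0004],[1,-0.0137,-0.2508,-0.2737,0.0507,0.0001,0.0004]]
  newtons: 20

```text
clock: 1.1
tool_pos: [0.39, -0.2504, 0.2403]
ee_rot: [0.703, 0.074, -0.703, 0.075]
wrist_force: [-0.4, -0.5, 0.3]
gripper_width: 1.0
```

Run:
```python
from plan import *
done([-0.0137,-0.2508,-0.2737,0.0507,0.0001,0.0004]); state()
print(goal([.504,-.02,.2],-84.1))
```

```text
t 1.1 pos [ 0.39   -0.2504  0.2403] yaw -77.94 xaxis [ 0.0001 -0.0013 -1.    ] F [-0.4 -0.5  0.3] T [0.02 0.   0.02] w 92.0 j [ 0.57  0.17 -0.13  1.92  0.03  1.05 -0.93]
cmd [ 0.39 -0.25  0.24]
[ 0.0401 -0.2013 -0.1593  0.0339 -0.      0.    ]
```

Tracking works well. On to above the lamp.

Emit:
apply_moves:
  commands:
    - [[1,0.0401,-0.2013,-0.1593,0.0339,0,0],[1,0.0401,-0.2013,-0.1593,0.0339,0,0],[1,0.0401,-0.2013,-0.1593,0.0339,0,0],[1,0.0401,-0.2013,-0.1593,0.0339,0,0],[1,0.0401,-0.2013,-0.1593,0.0339,0,0],[1,0.0401,-0.2013,-0.1593,0.0339,0,0],[1,0.0401,-0.2013,-0.1593,0.0339,0,0],[1,0.0401,-0.2013,-0.1593,0.0339,0,0],[1,0.0401,-0.2013,-0.1593,0.0339,0,0],[1,0.0401,-0.2013,-0.1593,0.0339,0,0]]

```text
clock: 2.1
tool_pos: [0.5039, -0.0225, 0.2004]
ee_rot: [0.706, 0.035, -0.706, 0.036]
wrist_force: [-0.2, 0.4, 0.2]
gripper_width: 1.003
```

```bash
cat > snap.py <<'E'
import sys,pickle
from rig import robot
from h import *
def snap(tag):
    for n in("top","side"):
        pickle.dump(robot.grab_frame(n),open(f"{n}{tag}.pkl","wb"))
E
python3 - <<'E'
from plan import *
from snap import *
done([0.0401,-0.2013,-0.1593,0.0339,0,0]); state()
snap("1")
t=load("top1");s=load("side1")
P,_=cmd()
# pad tips at opening
yd=down(-84.1).as_matrix()[:,1]
D=[np.array([P+yd*.046,P-yd*.046]),np.array([P+yd*.065,P-yd*.065]),np.array([[.504,-.02,.075],[.504,-.02,.076]])]
crop(t,270,130,110,110,5.4,"t2.png",D);crop(s,255,120,130,120,5,"s3.png",D)
E
```

```text
t 2.1 pos [ 0.5039 -0.0225  0.2004] yaw -84.28 xaxis [ 0.0009 -0.0019 -1.    ] F [-0.2  0.4  0.2] T [ 0.04  0.06 -0.03] w 92.3 j [ 0.16  0.28 -0.28  1.88  0.09  0.99 -1.63]
cmd [ 0.504 -0.02   0.2  ]
```

View pics/t2.png

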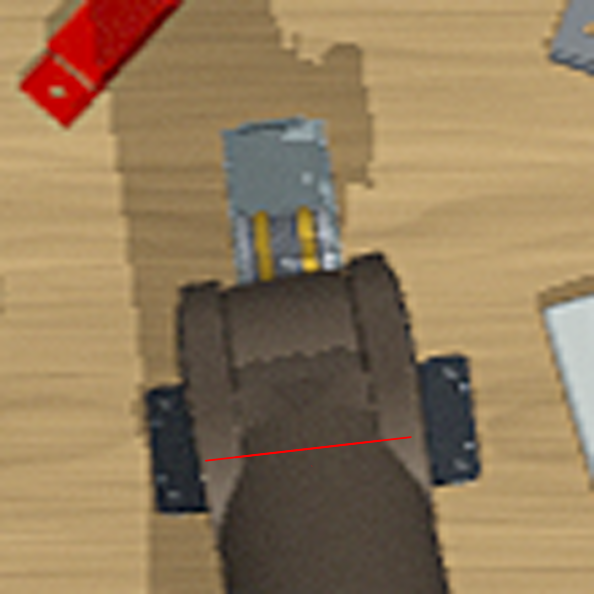

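View pics/s3.png

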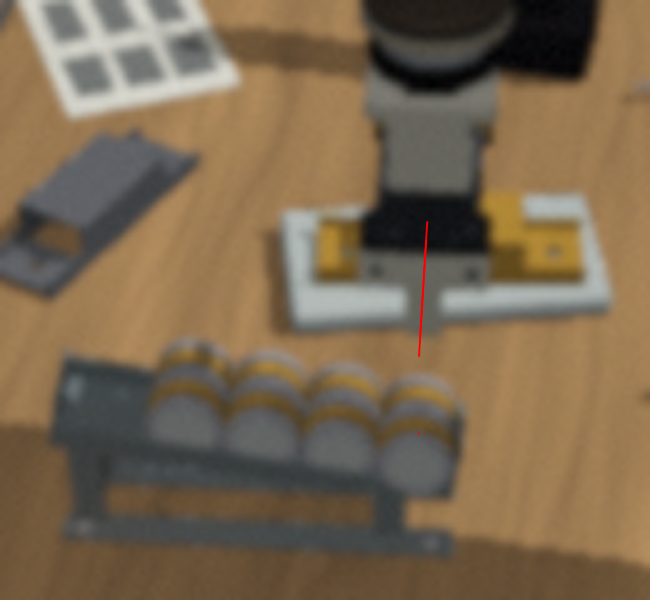

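Emit:
apply_moves:
  commands:
    - [[1,0.03,0,0,0,0,0],[1,0.06,0,0,0,0,0],[1,0.09,0,0,0,0,0],[1,0.115,0,0,0,0,0],[1,0.13,0,0,0,0,0],[1,0.14,0,0,0,0,0],[1,0.14,0,0,0,0,0],[1,0.14,0,0,0,0,0],[1,0.14,0,0,0,0,0],[1,0.14,0,0,0,0,0]]

```text
clock: 3.2
tool_pos: [0.5049, -0.0206, 0.061]
ee_rot: [0.707, 0.036, -0.705, 0.037]
wrist_force: [-0.8, 0.3, 0.8]
gripper_width: 1.001
```

Run:
```python
from plan import *
from snap import *
done([0.14,0,0,0,0,0]); state()
snap("2")
s=load("side2");crop(s,255,150,130,95,6,"s4.png")
```

```text
t 3.2 pos [ 0.5049 -0.0206  0.061 ] yaw -84.11 xaxis [ 0.0022 -0.0012 -1.    ] F [-0.8  0.3  0.8] T [0.04 0.05 0.02] w 92.1 j [ 0.12  0.47 -0.24  2.03  0.18  0.66 -1.71]
cmd [ 0.504 -0.02   0.06 ]
```

View pics/s4.png

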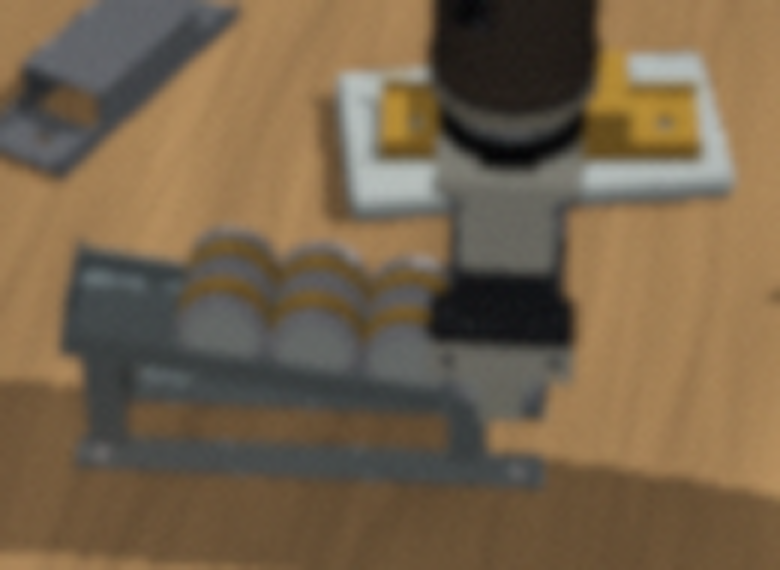

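Emit:
apply_moves:
  commands:
    - [[0.8,0,0,0,0,0,0],[0.7,0,0,0,0,0,0],[0.6,0,0,0,0,0,0],[0.55,0,0,0,0,0,0],[0.5,0,0,0,0,0,0],[0.5,0,0,0,0,0,0],[0.5,0,0,0,0,0,0],[0.5,0,0,0,0,0,0],[0.5,0,0,0,0,0,0],[0.5,0,0,0,0,0,0]]
  newtons: 20

```text
clock: 4.3
tool_pos: [0.5043, -0.0204, 0.0602]
ee_rot: [0.706, 0.036, -0.706, 0.037]
wrist_force: [-0.3, 2.7, 0.3]
gripper_width: 0.654
```

Run:
```python
from plan import *
state()
```

```text
t 4.3 pos [ 0.5043 -0.0204  0.0602] yaw -84.09 xaxis [ 0.0008 -0.001  -1.    ] F [-0.3  2.7  0.3] T [0.75 0.15 0.06] w 60.2 j [ 0.12  0.47 -0.24  2.03  0.18  0.66 -1.71]
cmd [ 0.504 -0.02   0.06 ]
```

Emit:
apply_moves:
  commands:
    - [[0.5,-0.005,0,0,0,0,0],[0.5,-0.02,0,0,0,0,0],[0.5,-0.045,0,0,0,0,0],[0.5,-0.075,0,0,0,0,0],[0.5,-0.105,0,0,0,0,0],[0.5,-0.13,0,0,0,0,0],[0.5,-0.15,0,0,0,0,0],[0.5,-0.16,0,0,0,0,0],[0.5,-0.16,0,0,0,0,0],[0.5,-0.16,0,0,0,0,0]]

```text
clock: 5.3
tool_pos: [0.5037, -0.0208, 0.2193]
ee_rot: [-0.706, -0.036, 0.706, -0.037]
wrist_force: [-0.6, 0.3, -2.0]
gripper_width: 0.652
```

Run:
```python
from plan import *
from snap import *
done([-0.16,0,0,0,0,0]); state()
snap("3")
s=load("side3");crop(s,255,100,130,140,4.2,"s5.png")
yaw=-13.7
print(goal([.531,.287,.2],yaw))
```

```text
t 5.3 pos [ 0.5037 -0.0208  0.2193] yaw -84.13 xaxis [-0.0005 -0.0015 -1.    ] F [-0.6  0.3 -2. ] T [ 0.05  0.02 -0.02] w 60.0 j [ 0.16  0.27 -0.28  1.85  0.09  1.03 -1.62]
cmd [ 0.504 -0.02   0.22 ]
[ 0.02   -0.3026 -0.0584 -0.3911 -0.      0.    ]
```

View pics/s5.png

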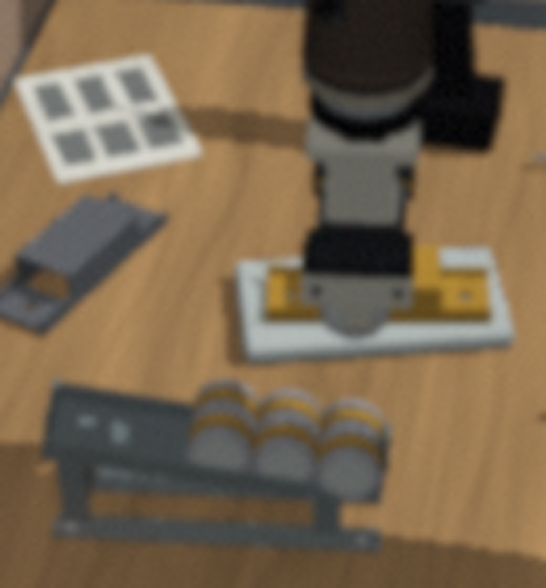

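Emit:
apply_moves:
  commands:
    - [[0.5,0.0,-0.05,-0.01,-0.045,0,0],[0.5,0.01,-0.1,-0.02,-0.09,0,0],[0.5,0.02,-0.15,-0.03,-0.135,0,0],[0.5,0.03,-0.19,-0.04,-0.18,0,0],[0.5,0.04,-0.23,-0.05,-0.225,0,0],[0.5,0.05,-0.265,-0.055,-0.27,0,0],[0.5,0.055,-0.29,-0.0584,-0.315,0,0],[0.5,0.06,-0.3026,-0.0584,-0.355,0,0],[0.5,0.06,-0.3026,-0.0584,-0.3911,0,0],[0.5,0.06,-0.3026,-0.0584,-0.3911,0,0]]

```text
clock: 6.4
tool_pos: [0.5304, 0.2866, 0.1581]
ee_rot: [-0.554, -0.437, 0.556, -0.438]
wrist_force: [0.7, -0.0, -2.2]
gripper_width: 0.653
```

Run:
```python
from plan import *
from snap import *
done([0.06,-0.3026,-0.0584,-0.3911,0,0]); state()
snap("4")
s=load("side4");t=load("top4")
P,_=cmd(); yaw=np.radians(-13.7)
def cyl(P,s_): # lamp end circle
    a=np.arange(0,6.28,.2); c=np.array([P[0],P[1],P[2]+.015]); u=np.array([np.cos(yaw),np.sin(yaw),0]);v=np.array([-u[1],u[0],0])
    return np.array([c+u*s_*.03+.025*(np.cos(q)*v+np.sin(q)*np.array([0,0,1])) for q in a])
D=[cyl(P,1),cyl(P,-1)]
crop(s,245,190,160,140,4.2,"s6.png",D);crop(t,200,130,120,120,5,"t6.png",D)
crop(s,245,190,160,140,4.2,"s6n.png")
```

```text
t 6.4 pos [0.5304 0.2866 0.1581] yaw -13.54 xaxis [-0.002 -0.002 -1.   ] F [ 0.7 -0.  -2.2] T [-0.03 -0.11  0.01] w 60.1 j [-0.18  0.54 -0.6   1.67  0.34  1.04 -1.12]
cmd [0.531 0.287 0.16 ]
```

View pics/s6.png

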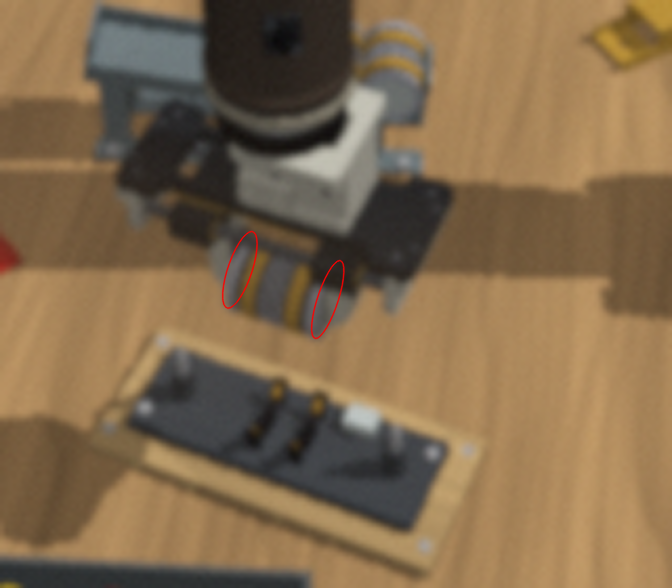

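View pics/t6.png

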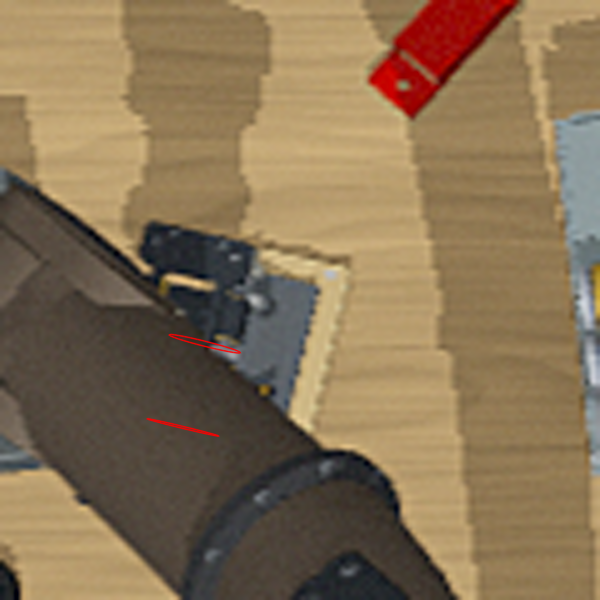

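View pics/s6n.png

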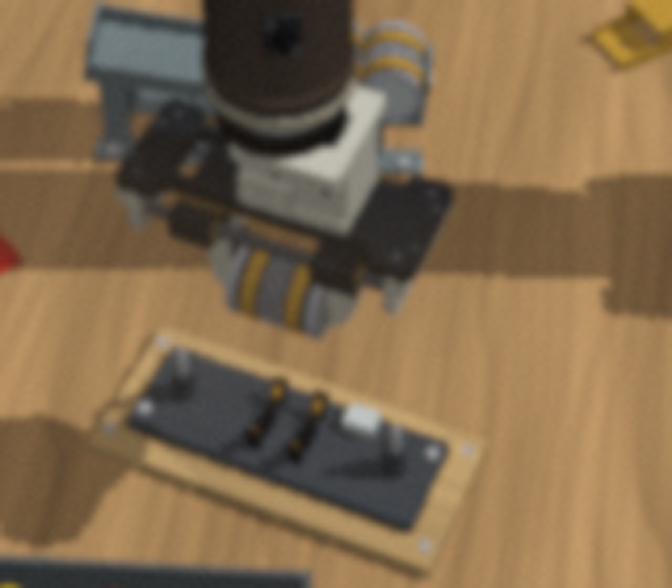

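Run:
```python
from plan import *
from snap import *
state()
snap("5")
s=load("side5"); yaw=np.radians(-13.7); P,_=cmd()
crop(s,285,230,56,46,14,"s7.png")
u=np.array([np.cos(yaw),np.sin(yaw),0]);v=np.array([-u[1],u[0],0]);z=np.array([0,0,1]);c=P+[0,0,.015]
D=[]
for a in(-.03,-.015,.015,.03):
    D.append(np.array([c+u*a+.025*(np.cos(q)*v+np.sin(q)*z) for q in np.arange(0,6.28,.2)]))
crop(s,285,230,56,46,14,"s7d.png",D)
```

```text
t 6.5 pos [0.5311 0.2859 0.1589] yaw -13.93 xaxis [-0.0007 -0.0019 -1.    ] F [ 0.2 -0.9 -2.3] T [-0.01 -0.07 -0.01] w 59.9 j [-0.18  0.54 -0.6   1.67  0.34  1.04 -1.13]
cmd [0.531 0.287 0.16 ]
```

View pics/s7.png

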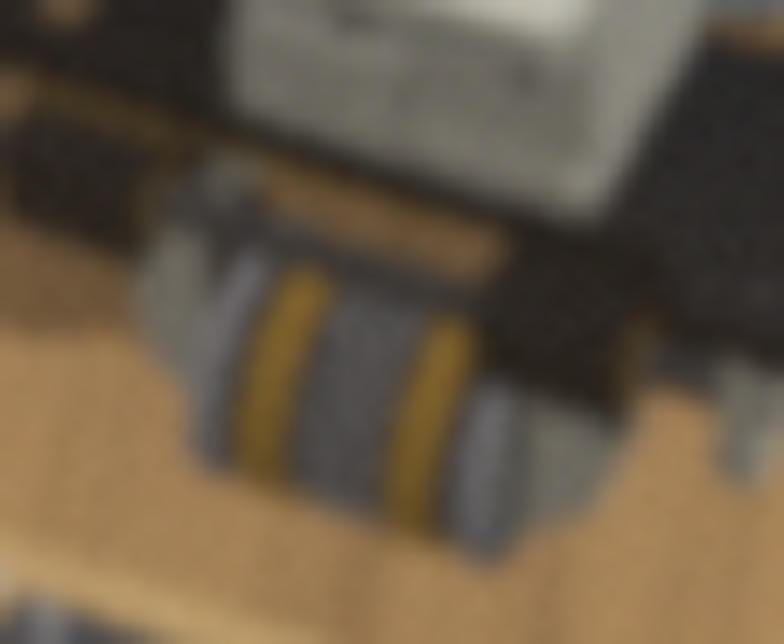

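View pics/s7d.png

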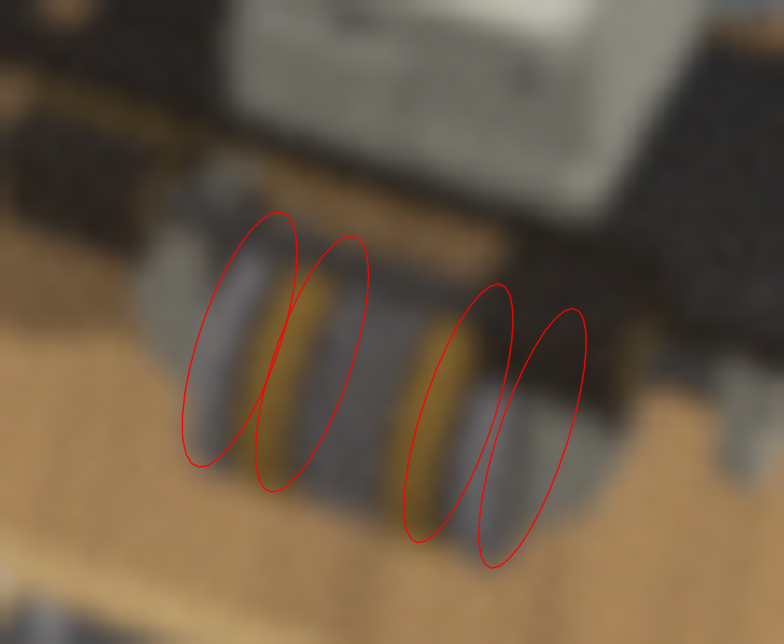

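Run:
```python
from plan import *
from h import *
t=load("top5"); yaw=np.radians(-13.8); P=np.array([.531,.2862,.159])
u=np.array([np.cos(yaw),np.sin(yaw),0]);v=np.array([-u[1],u[0],0]);z=np.array([0,0,1]);c=P+[0,0,.015]
D=[]
for a in(-.03,.03):
    D.append(np.array([c+u*a+.025*(np.cos(q)*v+np.sin(q)*z) for q in np.arange(0,6.28,.2)]))
im=crop(t,225,170,50,50,12,"t7d.png",D)
crop(t,225,170,50,50,12,"t7.png")
a=cv2.imread("pics/t7.png");b=cv2.imread("pics/t7d.png");cv2.imwrite("pics/t7p.png",np.hstack([a[:,:400],b[:,:400]]))
```

```text
(no output)
```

View pics/t7p.png

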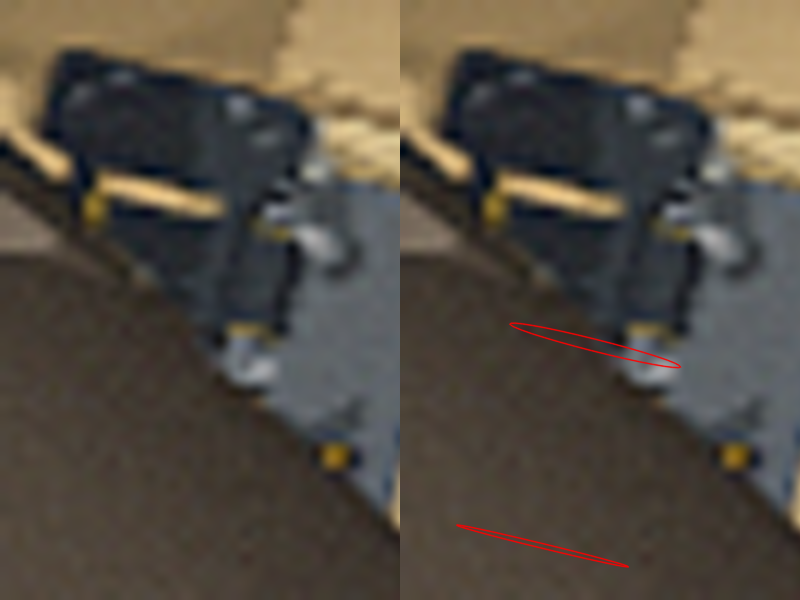

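```bash
cat > edge.py <<'E'
from h import *
np.set_printoptions(precision=4,suppress=True)
def edgefit(f,edges,p0,half=5,ch=lambda i:i[...,0].astype(float)-i[...,2],it=4,verbose=True,sign=None,free=(0,1,2)):
    """edges: list of (A,B) local 3-D points; match strongest gradient along normals"""
    g=cv2.GaussianBlur(ch(f["color"]).astype(np.float32),(0,0),.7); p=np.array(p0,float)
    T=np.linspace(.08,.92,24)
    for k in range(it):
        Ls=[];us=[];ns=[]
        for e,(A,B) in enumerate(edges):
            A=np.array(A,float);B=np.array(B,float); a,b=proj(f,obj(p,[A,B])); n=np.array([-(b-a)[1],(b-a)[0]]);n/=np.linalg.norm(n)
            d=np.arange(-half,half+.01,.1)
            for tt in T:
                L=A+(B-A)*tt; c=proj(f,obj(p,L))[0]; q=(c+d[:,None]*n).astype(np.float32)
                v=cv2.remap(g,q[None,:,0],q[None,:,1],cv2.INTER_CUBIC)[0]; gr=np.gradient(v)
                if sign is not None: gr=gr*sign[e]
                else: gr=abs(gr)
                m=gr.argmax()
                if 3<m<len(d)-4 and gr[m]>.4: Ls.append(L);us.append(c+d[m]*n);ns.append((e,n))
        Ls=np.array(Ls);us=np.array(us);N=np.array([n for e,n in ns]);E=np.array([e for e,n in ns])
        def r(x):
            pp=p.copy(); pp[list(free)]=x; return ((proj(f,obj(pp,Ls))-us)*N).sum(1)
        o=least_squares(r,p[list(free)],loss="soft_l1",f_scale=.3); p[list(free)]=o.x; half=max(2,half-1)
    if verbose:
        print(p[:2],np.degrees(p[2]),"per-edge (n,med,std):",[(int((E==e).sum()),round(float(np.median(r(o.x)[E==e])),2),round(float(r(o.x)[E==e].std()),2)) for e in range(len(edges))])
    return p
E
python3 - <<'E'
from edge import *
a=.105;b=.036
def quad(a,b,z):
    c=[[a,b,z],[a,-b,z],[-a,-b,z],[-a,b,z]]; return [(c[i],c[(i+1)%4]) for i in range(4)]
for n in("top","side"):
    for k in(0,):
        f=load(n+str(k)); print(n); edgefit(f,quad(a,b,.022),[.531,.287,np.radians(-13.7)])
        for zb in(.006,.010,.012): print("board",zb,end=' '); edgefit(f,quad(.125,.055,zb),[.531,.287,np.radians(-13.7)],ch=lambda i:i.sum(2)/3.)
    f=load(n+"3" if n=="side" else n+"2"); print("later",end=' ');edgefit(f,quad(a,b,.022),[.531,.287,np.radians(-13.7)])
E
```

```text
top
[0.5316 0.2868] -13.713830302706844 per-edge (n,med,std): [(24, -0.07, 0.21), (24, -0.11, 0.18), (24, -0.02, 0.14), (24, -0.08, 0.25)]
board 0.006 [0.5283 0.2725] -13.667853878442529 per-edge (n,med,std): [(21, -0.08, 0.21), (0, nan, nan), (23, -0.13, 0.5), (24, -0.02, 0.27)]
board 0.01 [0.5278 0.2718] -13.383901276319738 per-edge (n,med,std): [(19, -0.15, 0.19), (0, nan, nan), (22, -0.2, 0.39), (24, -0.02, 0.3)]
board 0.012 [0.5274 0.2713] -13.995547525551785 per-edge (n,med,std): [(20, -0.17, 0.45), (0, nan, nan), (22, -0.22, 0.4), (24, 0.02, 0.33)]
later [0.5318 0.2866] -13.785332198225644 per-edge (n,med,std): [(24, -0.15, 0.2), (24, -0.13, 0.18), (24, -0.21, 0.2), (23, -0.14, 0.18)]
side
[0.5316 0.2922] -14.357004755397874 per-edge (n,med,std): [(24, 0.13, 0.33), (19, 0.66, 0.36), (24, 0.13, 0.32), (24, 0.45, 0.31)]
board 0.006 [0.5321 0.2852] -14.10400009222408 per-edge (n,med,std): [(22, -0.21, 0.61), (13, -0.15, 0.4), (24, -0.14, 0.43), (24, -0.1, 0.35)]
board 0.01 [0.5318 0.2876] -14.041023449298203 per-edge (n,med,std): [(24, -0.47, 0.8), (19, -0.23, 0.59), (24, -0.37, 0.41), (24, -0.17, 0.32)]
board 0.012 [0.5316 0.2889] -14.029787166908324 per-edge (n,med,std): [(24, -0.63, 0.82), (23, -0.28, 0.62), (24, -0.38, 0.35), (24, -0.18, 0.31)]
later [0.5317 0.2925] -14.025499182532394 per-edge (n,med,std): [(24, 0.0, 0.35), (19, 0.62, 0.43), (24, 0.06, 0.36), (24, 0.45, 0.3)]
  return _methods._mean(a, axis=axis, dtype=dtype,
  ret = ret.dtype.type(ret / rcount)
  ret = _var(a, axis=axis, dtype=dtype, out=out, ddof=ddof,
  arrmean = um.true_divide(arrmean, div, out=arrmean,
  ret = ret.dtype.type(ret / rcount)
```

Emit:
apply_moves:
  commands:
    - [[0.5,0.02,0,0,0,0,0],[0.5,0.04,0,0,0,0,0],[0.5,0.06,0,0,0,0,0],[0.5,0.08,0,0,0,0,0],[0.5,0.095,0,0,0,0,0],[0.5,0.105,0,0,0,0,0],[0.5,0.11,0,0,0,0,0],[0.5,0.112,0,0,0,0,0],[0.5,0.112,0,0,0,0,0],[0.5,0.112,0,0,0,0,0]]

```text
clock: 7.6
tool_pos: [0.5317, 0.2867, 0.0485]
ee_rot: [0.556, 0.436, -0.556, 0.437]
wrist_force: [-0.6, 0.4, -1.3]
gripper_width: 0.652
```

Run:
```python
from plan import *
from snap import *
done([0.112,0,0,0,0,0]); state()
snap("6")
s=load("side6");crop(s,245,240,150,90,5.2,"s8.png")
t=load("top6");crop(t,215,160,80,90,6,"t8.png")
```

```text
t 7.6 pos [0.5317 0.2867 0.0485] yaw -13.71 xaxis [ 0.0016 -0.0006 -1.    ] F [-0.6  0.4 -1.3] T [-0.   -0.05  0.01] w 60.0 j [-0.22  0.66 -0.54  1.77  0.44  0.83 -1.21]
cmd [0.531 0.287 0.048]
```

View pics/s8.png

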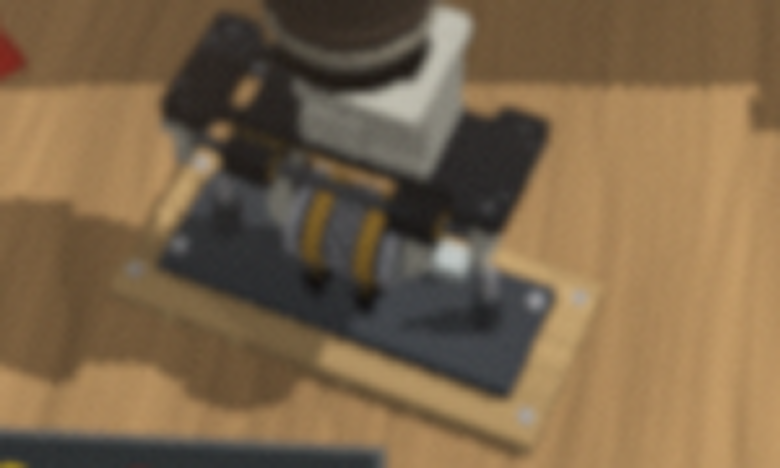

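View pics/t8.png

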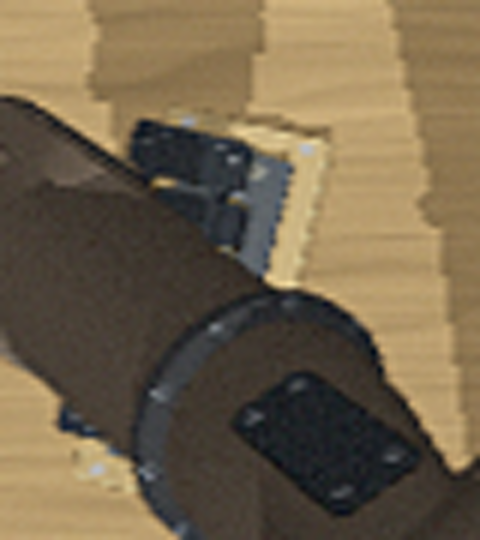

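Emit:
apply_moves:
  commands:
    - [[0.5,0.002,0,0,0,0,0],[0.5,0.004,0,0,0,0,0],[0.5,0.005,0,0,0,0,0],[0.5,0.006,0,0,0,0,0],[0.5,0.007,0,0,0,0,0],[0.5,0.008,0,0,0,0,0],[0.5,0.008,0,0,0,0,0],[0.5,0.008,0,0,0,0,0],[0.5,0.008,0,0,0,0,0],[0.5,0.008,0,0,0,0,0]]

```text
clock: 8.7
tool_pos: [0.5316, 0.287, 0.0402]
ee_rot: [0.556, 0.436, -0.556, 0.437]
wrist_force: [0.4, 2.4, 4.2]
gripper_width: 0.651
```

Run:
```python
from plan import *
done([0.008,0,0,0,0,0]); state()
```

```text
t 8.7 pos [0.5316 0.287  0.0402] yaw -13.69 xaxis [ 0.0014 -0.0002 -1.    ] F [0.4 2.4 4.2] T [ 0.51 -0.09 -0.04] w 59.9 j [-0.23  0.67 -0.53  1.78  0.45  0.82 -1.21]
cmd [0.531 0.287 0.04 ]
```

Emit:
apply_moves:
  commands:
    - [[0.5,0,0,-0.0005,0,0,0],[0.5,0,0,-0.001,0,0,0],[0.5,0,0,-0.001,0,0,0],[0.5,0.0005,0,-0.001,0,0,0],[0.5,0.0005,0,-0.001,0,0,0],[0.5,0.0005,0,-0.001,0,0,0],[0.5,0.0005,0,-0.001,0,0,0],[0.5,0.0005,0,-0.001,0,0,0],[0.5,0.0005,0,-0.001,0,0,0],[0.5,0.0005,0,-0.001,0,0,0]]

```text
clock: 9.7
tool_pos: [0.5316, 0.2871, 0.0401]
ee_rot: [-0.556, -0.436, 0.556, -0.437]
wrist_force: [-3.1, -1.6, 12.4]
gripper_width: 0.653
```

Run:
```python
from plan import *
done([0.0005,0,-.001,0,0,0]); state()
```

```text
t 9.7 pos [0.5316 0.2871 0.0401] yaw -13.71 xaxis [ 0.0011 -0.0018 -1.    ] F [-3.1 -1.6 12.4] T [-0.27  0.5   0.05] w 60.1 j [-0.23  0.67 -0.53  1.78  0.45  0.82 -1.22]
cmd [0.5312 0.288  0.0395]
```

Emit:
apply_moves:
  commands:
    - [[0.5,-0.0005,0,0.0005,0,0,0],[0.65,-0.0005,0,0.0005,0,0,0],[0.68,-0.0005,0,0.0005,0,0,0],[0.72,-0.0005,0,0.0005,0,0,0],[0.76,-0.0005,0,0.0005,0,0,0],[0.8,-0.0005,0,0.0005,0,0,0],[0.8,-0.0005,0,0.0005,0,0,0],[0.8,-0.0005,0,0.0005,0,0,0],[0.8,-0.0005,0,0.0005,0,0,0],[0.8,-0.0005,0,0.0005,0,0,0]]

```text
clock: 10.7
tool_pos: [0.5314, 0.2869, 0.0398]
ee_rot: [-0.556, -0.436, 0.556, -0.437]
wrist_force: [-0.2, -0.0, -1.8]
gripper_width: 0.804
```

Run:
```python
from plan import *
done([-0.0005,0,.0005,0,0,0]); state()
p,_=cmd()
print(goal([p[0],p[1],.24],-13.7))
```

```text
t 10.7 pos [0.5314 0.2869 0.0398] yaw -13.7 xaxis [ 0.0006 -0.0012 -1.    ] F [-0.2 -0.  -1.8] T [-0.1  -0.07  0.02] w 73.9 j [-0.23  0.67 -0.53  1.78  0.45  0.82 -1.21]
cmd [0.5311 0.2875 0.04  ]
[-0.2    -0.     -0.     -0.     -0.0001  0.    ]
```

Emit:
apply_moves:
  commands:
    - [[0.8,-0.005,0,0,0,0,0],[0.8,-0.015,0,0,0,0,0],[0.8,-0.03,0,0,0,0,0],[0.8,-0.05,0,0,0,0,0],[0.8,-0.08,0,0,0,0,0],[0.8,-0.12,0,0,0,0,0],[0.8,-0.16,0,0,0,0,0],[0.8,-0.19,0,0,0,0,0],[1,-0.2,0,0,0,0,0],[1,-0.2,0,0,0,0,0]]

```text
clock: 11.7
tool_pos: [0.5318, 0.2878, 0.2423]
ee_rot: [0.557, 0.436, -0.555, 0.437]
wrist_force: [0.4, -0.7, -0.2]
gripper_width: 0.927
```

Run:
```python
from plan import *
done([-0.2,0,0,0,0,0]); state()
print(goal([.516,-.09,.24],-60))
```

```text
t 11.7 pos [0.5318 0.2878 0.2423] yaw -13.7 xaxis [ 0.0041  0.0007 -1.    ] F [ 0.4 -0.7 -0.2] T [-0.01 -0.07 -0.03] w 85.3 j [-0.16  0.46 -0.63  1.57  0.29  1.2  -1.08]
cmd [0.5311 0.2875 0.24  ]
[-0.      0.0748  0.3703  0.2572 -0.0001  0.    ]
```

Emit:
apply_moves:
  commands:
    - [[1,0,0.009,0.045,0.032,0,0],[1,0,0.018,0.09,0.064,0,0],[1,0,0.027,0.135,0.096,0,0],[1,0,0.036,0.18,0.128,0,0],[1,0,0.045,0.225,0.16,0,0],[1,0,0.054,0.27,0.192,0,0],[1,0,0.063,0.315,0.22,0,0],[1,0,0.072,0.355,0.25,0,0],[1,0,0.0748,0.3703,0.2572,0,0],[1,0,0.0748,0.3703,0.2572,0,0]]

```text
clock: 12.7
tool_pos: [0.5151, -0.0933, 0.2389]
ee_rot: [-0.683, -0.181, 0.684, -0.182]
wrist_force: [0.3, 1.2, 0.1]
gripper_width: 1.001
```

Run:
```python
from plan import *
from snap import *
from edge import *
done([0,0.0748,.3703,0.2572,0,0]); state()
snap("7")
for n in("side","top"):
    f=load(n+"7")
    crop(f,*((245,240,150,90,5.2) if n=="side" else (215,160,100,80,7)),n+"9.png")
# cover fits on initial frames: crown top long edges & ends
z=.06;c=[[.055,.031,z],[.055,-.031,z],[-.055,-.031,z],[-.055,.031,z]]
E=[(c[i],c[(i+1)%4]) for i in range(4)]
for n in("top","side"):
    f=load(n+"0"); print(n,end=' '); edgefit(f,E,[.516,-.2715,np.radians(8.5)],half=3,ch=lambda i:i.sum(2)/3.)
```

```text
t 12.7 pos [ 0.5151 -0.0933  0.2389] yaw -60.27 xaxis [-0.0019 -0.0018 -1.    ] F [0.3 1.2 0.1] T [ 0.03 -0.02 -0.01] w 92.1 j [ 0.37  0.29 -0.37  1.78  0.12  1.1  -1.09]
cmd [ 0.516 -0.09   0.24 ]
top [ 0.5156 -0.2685] 9.187418535732695 per-edge (n,med,std): [(23, -0.1, 0.25), (24, 0.7, 0.23), (20, -0.3, 0.72), (24, 0.56, 0.27)]
side [ 0.5159 -0.2723] 10.195264719141555 per-edge (n,med,std): [(21, -0.01, 0.4), (8, 0.58, 0.27), (18, -0.06, 0.55), (24, 0.07, 0.1)]
```

View pics/side9.png

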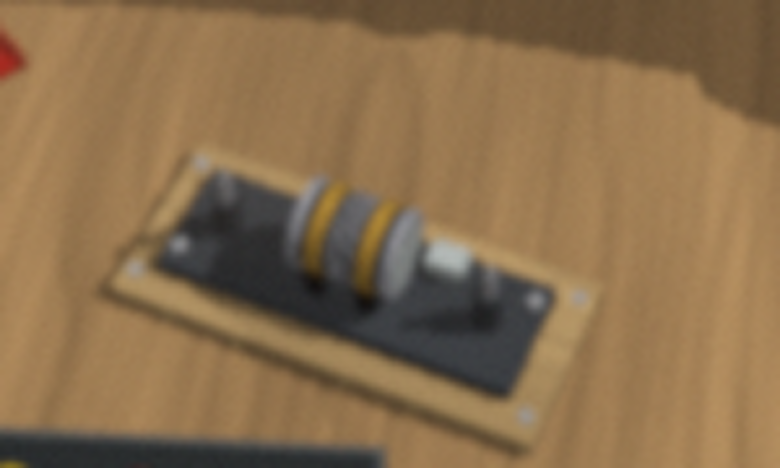

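View pics/top9.png

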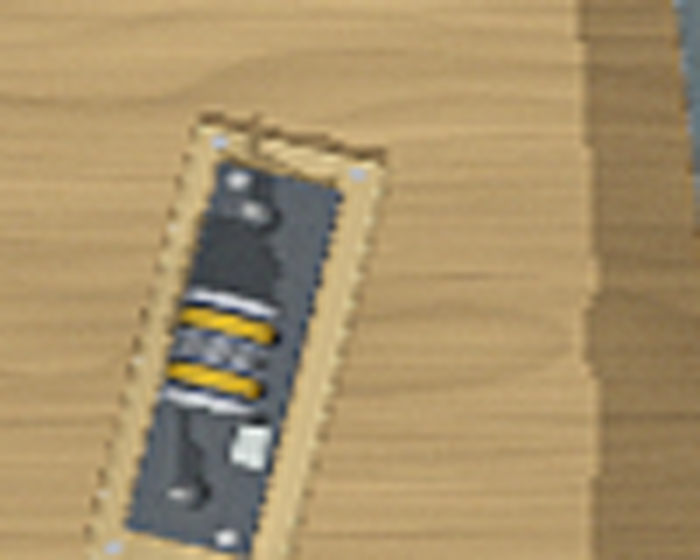

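Run:
```python
from plan import *
print(goal([.5158,-.2713,.16],-81))
```

```text
[ 0.0799  0.1569  0.0909  0.1167 -0.      0.    ]
```

Emit:
apply_moves:
  commands:
    - [[1,0.015,0.035,0.02,0.025,0,0],[1,0.03,0.07,0.04,0.05,0,0],[1,0.045,0.1,0.06,0.075,0,0],[1,0.06,0.13,0.08,0.1,0,0],[1,0.075,0.15,0.088,0.112,0,0],[1,0.0799,0.1569,0.0909,0.1167,0,0],[1,0.0799,0.1569,0.0909,0.1167,0,0],[1,0.0799,0.1569,0.0909,0.1167,0,0],[1,0.0799,0.1569,0.0909,0.1167,0,0],[1,0.0799,0.1569,0.0909,0.1167,0,0]]

```text
clock: 13.8
tool_pos: [0.5167, -0.2704, 0.1614]
ee_rot: [0.705, 0.056, -0.704, 0.057]
wrist_force: [0.0, 1.5, 0.0]
gripper_width: 0.999
```

Run:
```python
from plan import *
from snap import *
done([0.0799,0.1569,0.0909,0.1167,0,0]); state()
snap("8")
f=load("side8");crop(f,300,110,90,90,6.5,"s10.png")
f=load("top8");crop(f,355,150,90,100,6,"t10.png")
```

```text
t 13.8 pos [ 0.5167 -0.2704  0.1614] yaw -80.87 xaxis [ 0.0019 -0.0012 -1.    ] F [0.  1.5 0. ] T [ 0.02 -0.01 -0.01] w 92.0 j [ 0.55  0.44 -0.22  1.75  0.11  0.96 -1.13]
cmd [ 0.5158 -0.2713  0.16  ]
```

View pics/s10.png

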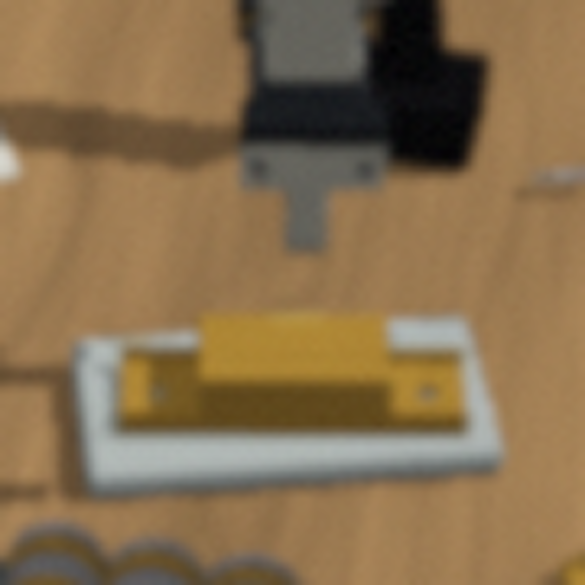

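View pics/t10.png

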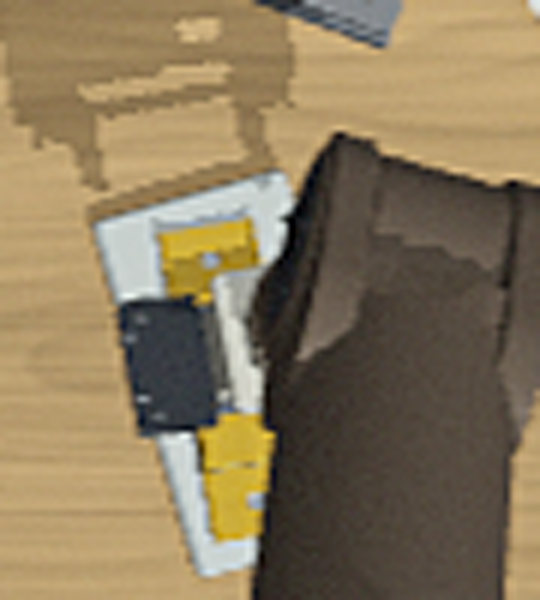

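Run:
```python
from plan import *
from h import *
f=load("side8")
P=np.array([.5162,-.2708,.1607]); y=down(-81).as_matrix()[:,1]
for d in(-.05,-.046): print("finger tip pred",((proj(f,P+y*d)+.5-[300,110])*6.5-.5))
for L in([.055,.031,.06],[-.055,.031,.06],[0,.031,.06],[.078,0,.028],[-.078,0,.028]): print(L,((proj(f,obj([.5158,-.2713,np.radians(9)],L))+.5-[300,110])*6.5-.5))
```

```text
finger tip pred [[300.7314 255.5681]]
finger tip pred [[300.5336 251.1505]]
[0.055, 0.031, 0.06] [[197.2163 380.0439]]
[-0.055, 0.031, 0.06] [[392.3093 381.0985]]
[0, 0.031, 0.06] [[294.7129 380.5709]]
[0.078, 0, 0.028] [[157.1505 389.738 ]]
[-0.078, 0, 0.028] [[426.2846 391.207 ]]
```

Emit:
apply_moves:
  commands:
    - [[1,0.03,0,0,0,0,0],[1,0.06,0,0,0,0,0],[1,0.085,0,0,0,0,0],[1,0.105,0,0,0,0,0],[1,0.12,0,0,0,0,0],[1,0.13,0,0,0,0,0],[1,0.134,0,0,0,0,0],[1,0.134,0,0,0,0,0],[1,0.134,0,0,0,0,0],[1,0.134,0,0,0,0,0]]

```text
clock: 14.9
tool_pos: [0.5167, -0.2722, 0.0274]
ee_rot: [0.706, 0.055, -0.704, 0.056]
wrist_force: [1.2, -0.0, -1.0]
gripper_width: 1.003
```

Run:
```python
from plan import *
from snap import *
done([0.134,0,0,0,0,0]); o=state()
snap("9")
f=load("side9");crop(f,300,130,90,65,8,"s11.png")
P=o["tool_pos"]; y=down(-81).as_matrix()[:,1]
print("pred",(proj(f,[P-y*.046,P-y*.046+[0,0,.03]])+.5-[300,130])*8-.5)
```

```text
t 14.9 pos [ 0.5167 -0.2722  0.0274] yaw -81.01 xaxis [ 0.002  -0.0017 -1.    ] F [ 1.2 -0.  -1. ] T [-0.02  0.02 -0.03] w 92.3 j [ 0.52  0.61 -0.19  1.86  0.17  0.69 -1.18]
cmd [ 0.5158 -0.2713  0.026 ]
pred [[359.7902 382.8455]
 [361.8471 332.192 ]]
```

View pics/s11.png

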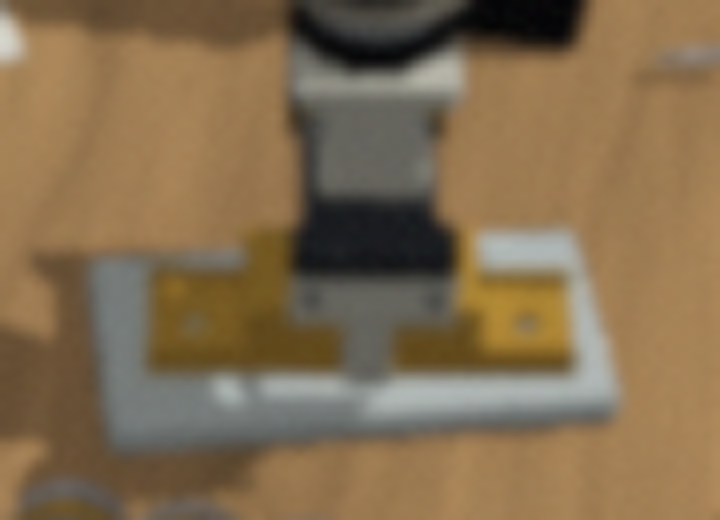

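Emit:
apply_moves:
  commands:
    - [[1,0,0,-0.001,0,0,0],[0.9,0,0,-0.002,0,0,0],[0.8,0,0,-0.002,0,0,0],[0.7,0,0,-0.002,0,0,0],[0.6,0,0,-0.002,0,0,0],[0.5,0,0,-0.002,0,0,0],[0.5,0,0,-0.002,0,0,0],[0.5,0,0,-0.002,0,0,0],[0.5,0,0,-0.002,0,0,0],[0.5,0,0,-0.002,0,0,0]]
  newtons: 25

```text
clock: 16.0
tool_pos: [0.5179, -0.2713, 0.0265]
ee_rot: [0.705, 0.055, -0.705, 0.056]
wrist_force: [-1.2, 3.1, 0.7]
gripper_width: 0.676
```

Run:
```python
from plan import *
done([0,0,-.002,0,0,0]); o=state()
```

```text
t 16.0 pos [ 0.5179 -0.2713  0.0265] yaw -81.0 xaxis [ 0.0003 -0.0007 -1.    ] F [-1.2  3.1  0.7] T [ 0.82  0.23 -0.05] w 62.2 j [ 0.52  0.61 -0.19  1.86  0.17  0.69 -1.18]
cmd [ 0.5177 -0.271   0.026 ]
```

Gripped at 62.2 mm. Lift.

Emit:
apply_moves:
  commands:
    - [[0.5,-0.003,0,0,0,0,0],[0.5,-0.01,0,0,0,0,0],[0.5,-0.025,0,0,0,0,0],[0.5,-0.05,0,0,0,0,0],[0.5,-0.08,0,0,0,0,0],[0.5,-0.115,0,0,0,0,0],[0.5,-0.15,0,0,0,0,0],[0.5,-0.18,0,0,0,0,0],[0.5,-0.194,0,0,0,0,0],[0.5,-0.194,0,0,0,0,0]]

```text
clock: 17.0
tool_pos: [0.5191, -0.2722, 0.2234]
ee_rot: [0.707, 0.054, -0.703, 0.057]
wrist_force: [0.1, 0.4, -3.3]
gripper_width: 0.672
```

Run:
```python
from plan import *
from snap import *
done([-.194,0,0,0,0,0]); o=state()
snap("10")
f=load("side10");crop(f,300,80,100,100,6,"s12.png")
print(goal([.531,.05,.22],-92))
```

```text
t 17.0 pos [ 0.5191 -0.2722  0.2234] yaw -81.03 xaxis [ 0.0051 -0.0035 -1.    ] F [ 0.1  0.4 -3.3] T [ 0.07 -0.03  0.01] w 61.8 j [ 0.55  0.39 -0.22  1.67  0.1   1.09 -1.11]
cmd [ 0.5177 -0.271   0.22  ]
[ 0.0001 -0.315  -0.0633  0.0611 -0.      0.0001]
```

View pics/s12.png

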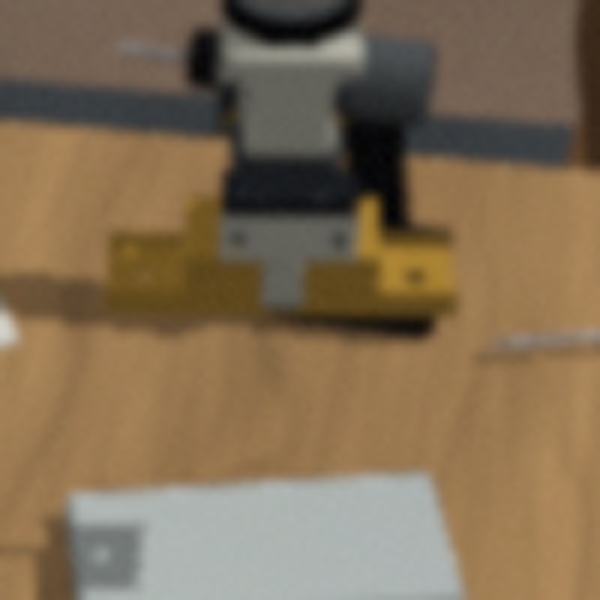

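Emit:
apply_moves:
  commands:
    - [[0.5,0,-0.02,-0.004,0.004,0,0],[0.5,0,-0.055,-0.011,0.01,0,0],[0.5,0,-0.095,-0.02,0.018,0,0],[0.5,0,-0.135,-0.028,0.026,0,0],[0.5,0,-0.175,-0.036,0.034,0,0],[0.5,0,-0.215,-0.044,0.042,0,0],[0.5,0,-0.255,-0.052,0.05,0,0],[0.5,0,-0.29,-0.059,0.057,0,0],[0.5,0,-0.31,-0.0625,0.0605,0,0],[0.5,0,-0.315,-0.0633,0.0611,0,0]]

```text
clock: 18.1
tool_pos: [0.5302, 0.0528, 0.2188]
ee_rot: [-0.706, 0.011, 0.708, 0.011]
wrist_force: [0.3, -0.1, -2.8]
gripper_width: 0.676
```

Run:
```python
from plan import *
done([0,-.315,-.0633,.0611,0,0.]); o=state()
print(goal([.531,.2875,.15],-103.75))
```

```text
t 18.1 pos [0.5302 0.0528 0.2188] yaw -91.75 xaxis [-0.0017 -0.0001 -1.    ] F [ 0.3 -0.1 -2.8] T [ 0.05 -0.05 -0.  ] w 62.2 j [ 0.05  0.32 -0.32  1.79  0.11  1.06 -1.91]
cmd [0.531  0.05   0.2201]
[ 0.0701 -0.2373  0.0083  0.0653 -0.      0.0001]
```

Emit:
apply_moves:
  commands:
    - [[0.5,0.005,-0.035,0.001,0.01,0,0],[0.5,0.015,-0.075,0.002,0.02,0,0],[0.5,0.025,-0.115,0.004,0.03,0,0],[0.5,0.04,-0.155,0.005,0.042,0,0],[0.5,0.055,-0.195,0.007,0.053,0,0],[0.5,0.065,-0.22,0.008,0.06,0,0],[0.5,0.07,-0.234,0.0083,0.0645,0,0],[0.5,0.0701,-0.2373,0.0083,0.0653,0,0],[0.5,0.0701,-0.2373,0.0083,0.0653,0,0],[0.5,0.0701,-0.2373,0.0083,0.0653,0,0]]

```text
clock: 19.1
tool_pos: [0.5319, 0.285, 0.1497]
ee_rot: [0.702, -0.086, -0.702, -0.084]
wrist_force: [0.4, -0.3, -3.2]
gripper_width: 0.676
```

Run:
```python
from plan import *
from snap import *
done([.0701,-.2373,.0083,.0653,0,0.0]); o=state()
snap("11")
f=load("side11");crop(f,240,190,170,130,4.5,"s13.png")
f=load("top11");crop(f,190,130,110,110,5.4,"t13.png")
```

```text
t 19.1 pos [0.5319 0.285  0.1497] yaw -103.85 xaxis [ 0.0007 -0.0024 -1.    ] F [ 0.4 -0.3 -3.2] T [0.03 0.01 0.01] w 62.2 j [-0.37  0.49 -0.31  1.7   0.18  0.98 -2.55]
cmd [0.531  0.2875 0.15  ]
```

View pics/s13.png

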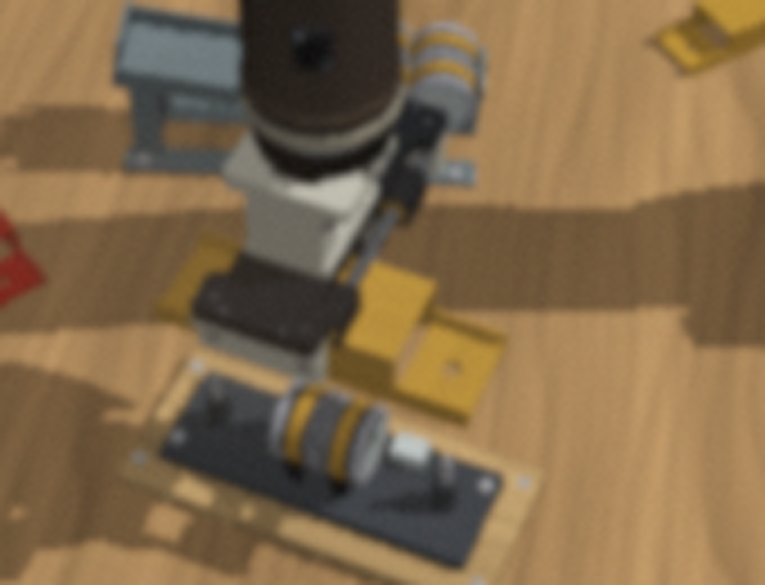

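View pics/t13.png

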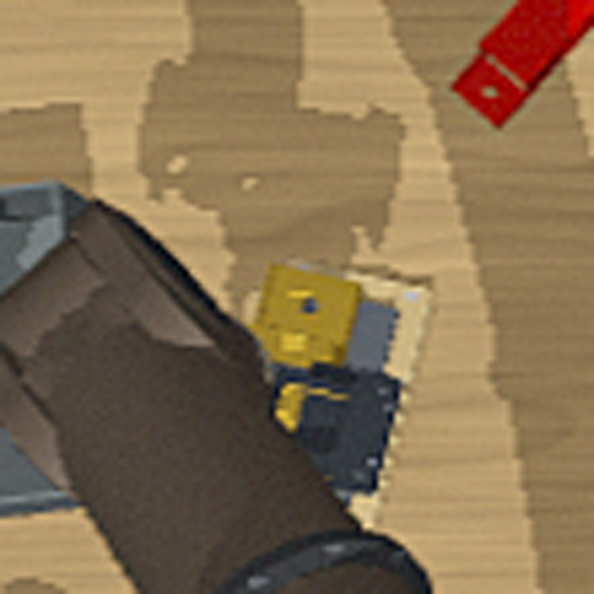

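Run:
```python
from plan import *
from snap import *
o=state()
snap("12")
f=load("side12");crop(f,320,250,40,40,14,"a1.png")
f=load("top12");crop(f,232,170,30,40,14,"a2.png")
f=load("side7");crop(f,280,262,70,45,11,"a3.png")
f=load("top7");crop(f,232,176,30,20,14,"a4.png");crop(f,228,218,30,20,14,"a5.png")
import cv2,numpy as np
A=[cv2.imread(f"pics/a{i}.png") for i in(1,2,4,5)]
W=np.zeros((560,420+560,3),np.uint8)
cv2.imwrite("pics/b1.png",np.hstack([A[0][:,:380],A[1]]))
cv2.imwrite("pics/b2.png",np.vstack([A[2],A[3]]))
```

```text
t 19.2 pos [0.5319 0.2853 0.1501] yaw -103.86 xaxis [ 0.0012 -0.0018 -1.    ] F [ 1.  -0.1 -3.9] T [ 0.1   0.06 -0.03] w 62.1 j [-0.37  0.49 -0.31  1.7   0.18  0.98 -2.55]
cmd [0.531  0.2875 0.15  ]
```

View pics/b1.png

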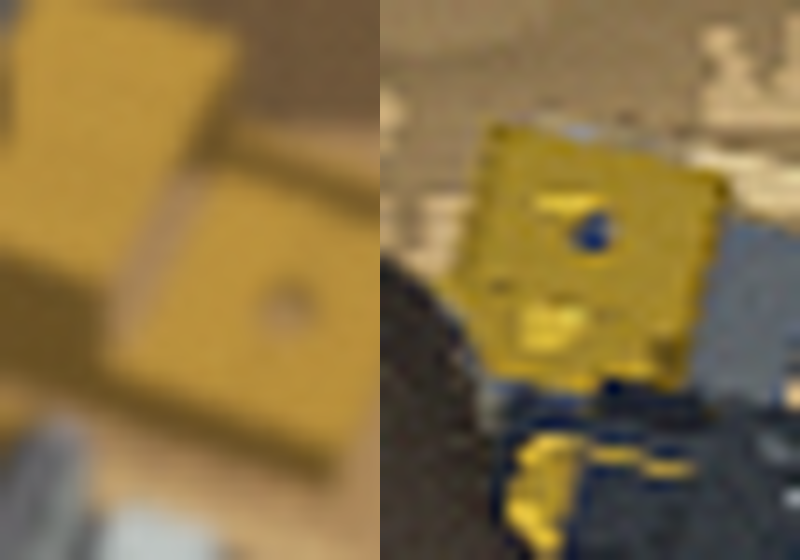

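View pics/b2.png

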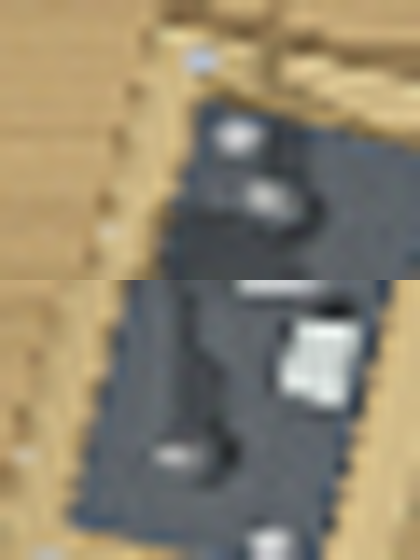

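View pics/a3.png

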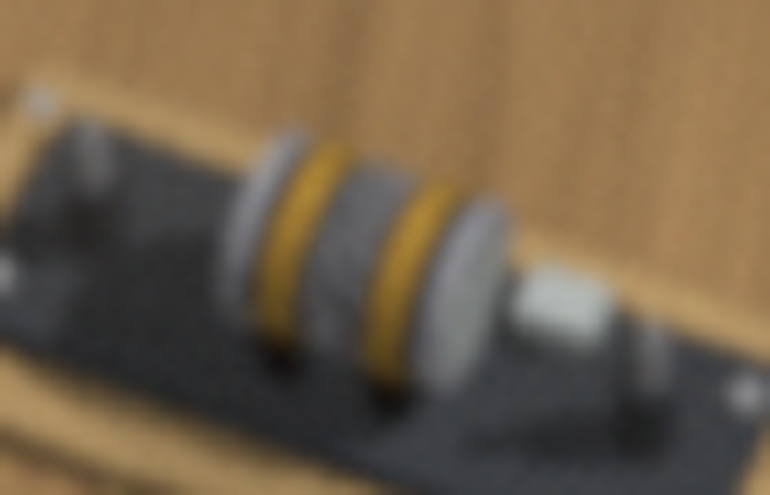

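Run:
```python
from h import *
np.set_printoptions(precision=4,suppress=True)
t=load("top7");s=load("side7")
F=np.array([.5314,.2871]);a=np.radians(-13.72);e=np.array([np.cos(a),np.sin(a)]);n=np.array([-e[1],e[0]])
def rep(nm,f,uv,z,ref,sg):
    q=ray(f,uv,z)[:2]; d=q-(ref+sg*.078*e); print(nm,q,"err axial,lat mm",np.array([d@e,d@n])*1e3)
rep("stud1 top",t,(249.4,188.9),.072,F,1)
rep("stud2 top",t,(239.1,230.2),.072,F,-1)
rep("stud1 side",s,(287.7,272.6),.072,F,1)
rep("stud2 side",s,(339.1,291.5),.072,F,-1)
T=np.array([.5319,.2853]);zt=.1501+.002
a=np.radians(-13.86);e=np.array([np.cos(a),np.sin(a)]);n=np.array([-e[1],e[0]])
rep("hole1 top",t,(247.0,186.1),zt-.002,T,1)
rep("hole2 side",s,(340.25,271.3),zt-.002,T,-1)
```

```text
stud1 top [0.6089 0.2714] err axial,lat mm [0.9768 3.0968]
stud2 top [0.4543 0.3076] err axial,lat mm [-1.7346  1.5982]
stud1 side [0.6064 0.2697] err axial,lat mm [-1.0321  0.8378]
stud2 side [0.4542 0.3087] err axial,lat mm [-2.1101  2.6758]
hole1 top [0.6068 0.2633] err axial,lat mm [ 0.0196 -3.4525]
hole2 side [0.4541 0.3008] err axial,lat mm [-1.2543 -3.5474]
```

Run:
```python
from plan import *
from h import *
t=load("top7");a=np.radians(-13.86);e=np.array([np.cos(a),np.sin(a)]);n=np.array([-e[1],e[0]])
q=ray(t,(247.8,180.4),.1516)[:2]-np.array([.5319,.2853]); print(q@e*1e3,q@n*1e3)
state()
p,_=cmd();a=np.radians(-13.72);e=np.array([np.cos(a),np.sin(a)]);n=np.array([-e[1],e[0]])
g=p[:2]+.004*n-.001*e; print(g, goal([g[0],g[1],.1],-103.72))
```

```text
98.39920063279199 -1.4006435511816133
t 19.3 pos [0.5317 0.2859 0.1502] yaw -103.83 xaxis [ 0.0013 -0.0013 -1.    ] F [ 0.   0.5 -3.8] T [ 0.06  0.09 -0.  ] w 62.0 j [-0.37  0.49 -0.31  1.7   0.18  0.97 -2.55]
cmd [0.531  0.2875 0.15  ]
[0.531  0.2916] [ 0.05   -0.004   0.001  -0.0002  0.      0.0001]
```

Emit:
apply_moves:
  commands:
    - [[0.5,0.005,-0.001,0.001,0,0,0],[0.5,0.012,-0.003,0.001,0,0,0],[0.5,0.02,-0.004,0.001,0,0,0],[0.5,0.03,-0.004,0.001,0,0,0],[0.5,0.038,-0.004,0.001,0,0,0],[0.5,0.044,-0.004,0.001,0,0,0],[0.5,0.048,-0.004,0.001,0,0,0],[0.5,0.05,-0.004,0.001,0,0,0],[0.5,0.05,-0.004,0.001,0,0,0],[0.5,0.05,-0.004,0.001,0,0,0]]

```text
clock: 20.3
tool_pos: [0.5315, 0.2911, 0.1001]
ee_rot: [0.702, -0.085, -0.702, -0.084]
wrist_force: [0.3, 0.4, -3.7]
gripper_width: 0.677
```

Run:
```python
from plan import *
from snap import *
done([.05,-.004,.001,0,0,0.0]); o=state()
snap("13");state()
f=load("side13");crop(f,280,240,75,62,10,"s14.png")
f=load("top13");crop(f,228,160,40,50,12,"t14.png")
```

```text
t 20.3 pos [0.5315 0.2911 0.1001] yaw -103.76 xaxis [ 0.0011 -0.0009 -1.    ] F [ 0.3  0.4 -3.7] T [ 0.11  0.01 -0.01] w 62.3 j [-0.38  0.55 -0.3   1.74  0.2   0.88 -2.58]
cmd [0.531  0.2916 0.1   ]
t 20.4 pos [0.5315 0.2911 0.1002] yaw -103.76 xaxis [ 0.0013 -0.0008 -1.    ] F [ 0.3  0.7 -3.5] T [0.09 0.04 0.03] w 61.9 j [-0.38  0.55 -0.3   1.74  0.2   0.88 -2.58]
cmd [0.531  0.2916 0.1   ]
```

View pics/s14.png

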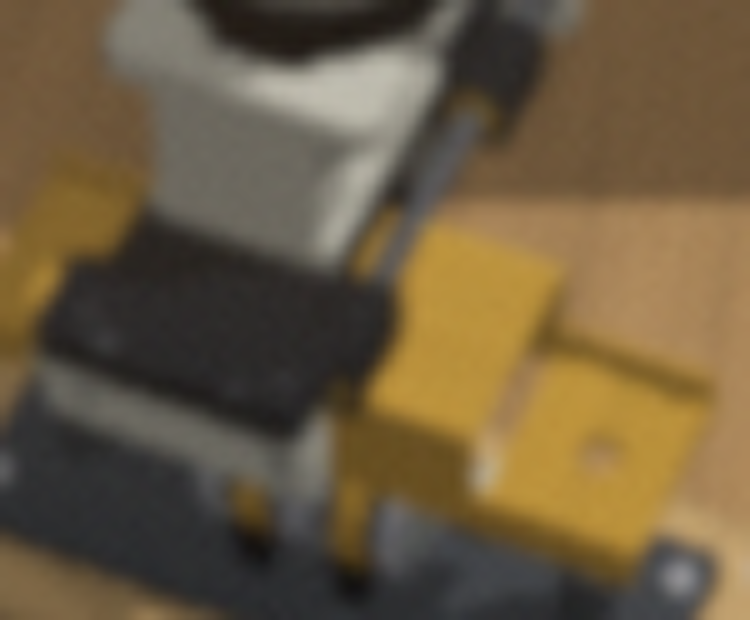

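View pics/t14.png

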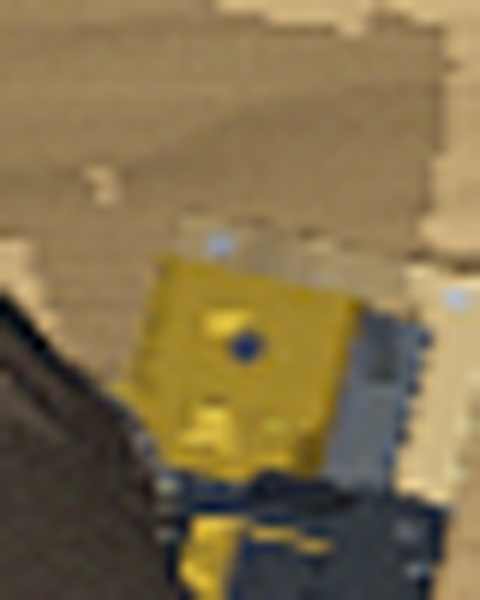

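Run:
```python
from h import *
np.set_printoptions(precision=4,suppress=True)
t=load("top13");s=load("side13")
T=np.array([.5315,.2911]);a=np.radians(-13.76);e=np.array([np.cos(a),np.sin(a)]);n=np.array([-e[1],e[0]])
def rep(nm,f,c,x0,y0,k,z,L):
    uv=(np.array(c)+.5)/k-.5+[x0,y0]
    q=ray(f,uv,z)[:2]; d=q-T-L[0]*e-L[1]*n; print(nm,q,"err axial,lat mm",np.array([d@e,d@n])*1e3)
z=.1017
rep("hole1 top",t,(245,347),228,160,12,z,(.078,0))
rep("c top",t,(165,258),228,160,12,z,(.1,.031))
rep("c top",t,(362,300),228,160,12,z,(.1,-.031))
rep("hole2 side",s,(602,455),280,240,10,z,(-.078,0))
rep("c side near",s,(630,555),280,240,10,z,(-.1,.031))
rep("crown far",s,(560,265),280,240,10,z+.032,(-.055,-.031))
rep("crown near",s,(470,440),280,240,10,z+.032,(-.055,.031))
```

```text
hole1 top [0.6059 0.2703] err axial,lat mm [-0.7743 -2.4774]
c top [0.6339 0.2954] err axial,lat mm [-1.5279 -2.4295]
c top [0.6201 0.2345] err axial,lat mm [-0.5188 -2.9354]
hole2 side [0.4531 0.3089] err axial,lat mm [-2.3879 -1.3116]
c side near [0.4414 0.3392] err axial,lat mm [ 1.0879 -5.7353]
crown far [0.4704 0.2728] err axial,lat mm [-0.0144 -1.3277]
crown near [0.4849 0.3333] err axial,lat mm [-0.327  -1.1161]
```

Emit:
apply_moves:
  commands:
    - [[0.5,0.004,0,-0.0007,0,0,0],[0.5,0.008,0,-0.0007,0,0,0],[0.5,0.012,0,-0.0007,0,0,0],[0.5,0.016,0,-0.0007,0,0,0],[0.5,0.02,0,-0.0007,0,0,0],[0.5,0.022,0,-0.0007,0,0,0],[0.5,0.024,0,-0.0007,0,0,0],[0.5,0.024,0,-0.0007,0,0,0],[0.5,0.024,0,-0.0007,0,0,0],[0.5,0.024,0,-0.0007,0,0,0]]

```text
clock: 21.4
tool_pos: [0.5321, 0.2909, 0.076]
ee_rot: [0.702, -0.085, -0.702, -0.084]
wrist_force: [-0.0, -0.3, -3.7]
gripper_width: 0.671
```

Run:
```python
from plan import *
from snap import *
done([.024,0,-.0007,0,0,0.0]); o=state()
snap("14")
f=load("side14");crop(f,280,250,75,58,10,"s15.png")
f=load("top14");crop(f,228,160,40,50,12,"t15.png")
```

```text
t 21.4 pos [0.5321 0.2909 0.076 ] yaw -103.76 xaxis [ 0.0009 -0.001  -1.    ] F [-0.  -0.3 -3.7] T [ 0.13 -0.   -0.04] w 61.8 j [-0.39  0.58 -0.29  1.76  0.22  0.83 -2.59]
cmd [0.5317 0.2915 0.076 ]
```

View pics/s15.png

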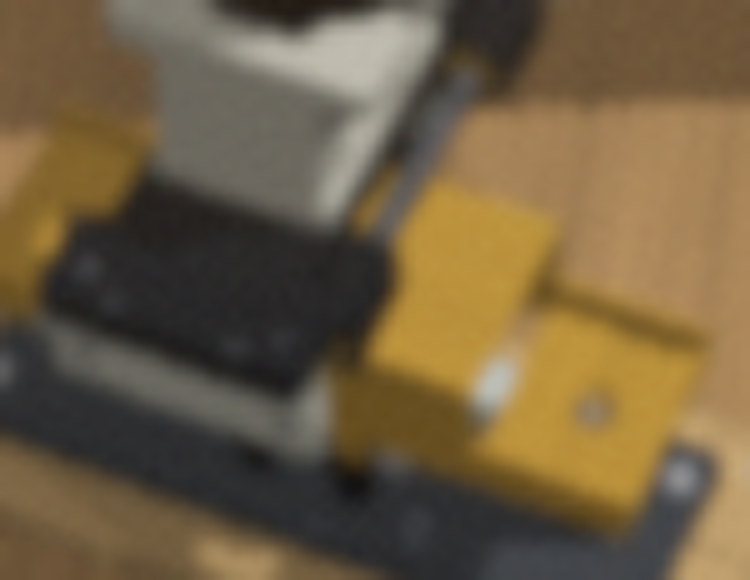

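View pics/t15.png

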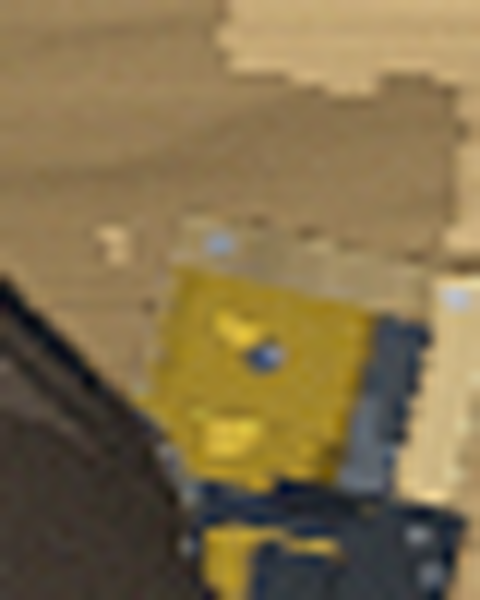

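Emit:
apply_moves:
  commands:
    - [[0.5,0.001,0,0,0,0,0],[0.5,0.002,0,0,0,0,0],[0.5,0.003,0,0,0,0,0],[0.5,0.004,0,0,0,0,0],[0.5,0.005,0,0,0,0,0],[0.5,0.005,0,0,0,0,0],[0.5,0.005,0,0,0,0,0],[0.5,0.005,0,0,0,0,0],[0.5,0.005,0,0,0,0,0],[0.5,0.005,0,0,0,0,0]]

```text
clock: 22.5
tool_pos: [0.532, 0.2909, 0.0708]
ee_rot: [0.702, -0.085, -0.702, -0.084]
wrist_force: [-0.3, 0.8, -3.5]
gripper_width: 0.671
```

Run:
```python
from plan import *
done([.005,0,0,0,0,0.0]); o=state()
```

```text
t 22.5 pos [0.532  0.2909 0.0708] yaw -103.76 xaxis [ 0.0008 -0.0011 -1.    ] F [-0.3  0.8 -3.5] T [ 0.05  0.05 -0.01] w 61.8 j [-0.39  0.59 -0.29  1.76  0.22  0.82 -2.59]
cmd [0.5317 0.2915 0.071 ]
```

Emit:
apply_moves:
  commands:
    - [[0.5,0.0005,0,0,0,0,0],[0.5,0.001,0,0,0,0,0],[0.5,0.0015,0,0,0,0,0],[0.5,0.002,0,0,0,0,0],[0.5,0.0025,0,0,0,0,0],[0.5,0.003,0,0,0,0,0],[0.5,0.003,0,0,0,0,0],[0.5,0.003,0,0,0,0,0],[0.5,0.003,0,0,0,0,0],[0.5,0.003,0,0,0,0,0]]

```text
clock: 23.5
tool_pos: [0.532, 0.2908, 0.0678]
ee_rot: [0.702, -0.085, -0.702, -0.084]
wrist_force: [0.4, 0.3, -2.9]
gripper_width: 0.674
```

Run:
```python
from plan import *
from snap import *
done([.003,0,0,0,0,0.0]); o=state()
snap("15")
f=load("side15");crop(f,280,250,75,58,10,"s16.png")
f=load("top15");crop(f,228,160,40,50,12,"t16.png")
```

```text
t 23.5 pos [0.532  0.2908 0.0678] yaw -103.76 xaxis [ 0.0008 -0.0011 -1.    ] F [ 0.4  0.3 -2.9] T [0.05 0.03 0.03] w 62.0 j [-0.39  0.59 -0.29  1.77  0.22  0.81 -2.6 ]
cmd [0.5317 0.2915 0.068 ]
```

View pics/s16.png

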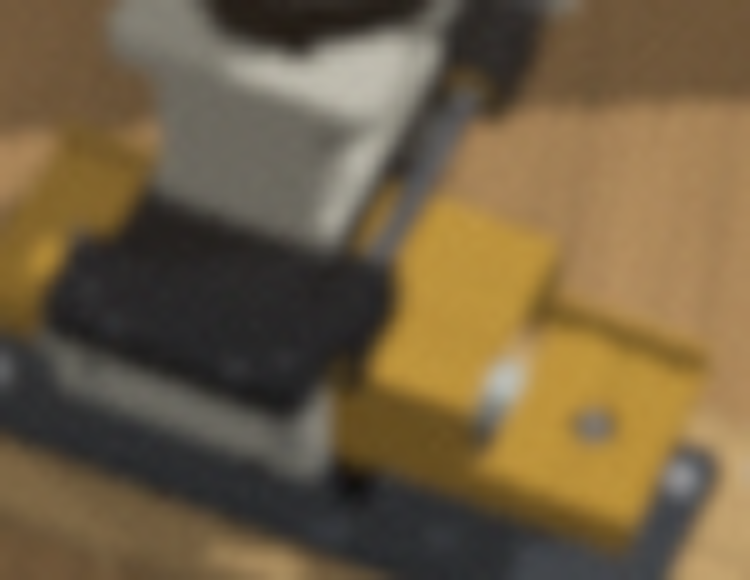

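View pics/t16.png

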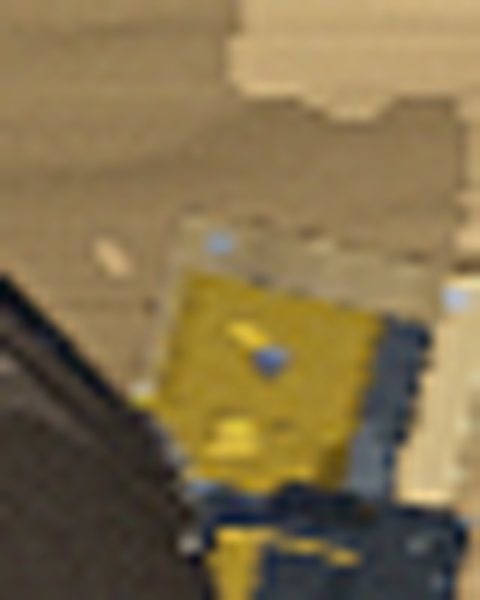

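Emit:
apply_moves:
  commands:
    - [[0.5,0.0005,0,0,0,0,0],[0.5,0.001,0,0,0,0,0],[0.5,0.0015,0,0,0,0,0],[0.5,0.002,0,0,0,0,0],[0.5,0.0025,0,0,0,0,0],[0.5,0.003,0,0,0,0,0],[0.5,0.003,0,0,0,0,0],[0.5,0.003,0,0,0,0,0],[0.5,0.003,0,0,0,0,0],[0.5,0.003,0,0,0,0,0]]

```text
clock: 24.6
tool_pos: [0.532, 0.2908, 0.0648]
ee_rot: [0.702, -0.085, -0.702, -0.084]
wrist_force: [0.3, 0.2, -2.9]
gripper_width: 0.674
```

Run:
```python
from plan import *
done([.003,0,0,0,0,0.0]); o=state()
```

```text
t 24.6 pos [0.532  0.2908 0.0648] yaw -103.76 xaxis [ 0.0007 -0.0011 -1.    ] F [ 0.3  0.2 -2.9] T [ 0.02  0.03 -0.02] w 62.0 j [-0.39  0.6  -0.29  1.77  0.22  0.81 -2.6 ]
cmd [0.5317 0.2915 0.065 ]
```

Emit:
apply_moves:
  commands:
    - [[0.5,0.001,0,0,0,0,0],[0.5,0.002,0,0,0,0,0],[0.5,0.003,0,0,0,0,0],[0.5,0.004,0,0,0,0,0],[0.5,0.005,0,0,0,0,0],[0.5,0.006,0,0,0,0,0],[0.5,0.007,0,0,0,0,0],[0.5,0.008,0,0,0,0,0],[0.5,0.009,0,0,0,0,0],[0.5,0.009,0,0,0,0,0]]

```text
clock: 25.6
tool_pos: [0.5319, 0.2907, 0.0556]
ee_rot: [0.702, -0.085, -0.702, -0.084]
wrist_force: [-1.0, -0.4, -3.7]
gripper_width: 0.674
```

Run:
```python
from plan import *
done([.009,0,0,0,0,0.0]); o=state()
```

```text
t 25.6 pos [0.5319 0.2907 0.0556] yaw -103.76 xaxis [ 0.0004 -0.0013 -1.    ] F [-1.  -0.4 -3.7] T [ 0.12  0.02 -0.03] w 62.0 j [-0.4   0.61 -0.28  1.78  0.23  0.79 -2.6 ]
cmd [0.5317 0.2915 0.056 ]
```

Still free. Home is expected at TCP z ≈ 0.0525; go to 0.052 gently.

Emit:
apply_moves:
  commands:
    - [[0.5,0.0005,0,0,0,0,0],[0.5,0.001,0,0,0,0,0],[0.5,0.0015,0,0,0,0,0],[0.5,0.002,0,0,0,0,0],[0.5,0.0025,0,0,0,0,0],[0.5,0.003,0,0,0,0,0],[0.5,0.0035,0,0,0,0,0],[0.5,0.004,0,0,0,0,0],[0.5,0.004,0,0,0,0,0],[0.5,0.004,0,0,0,0,0]]

```text
clock: 26.6
tool_pos: [0.532, 0.2908, 0.0525]
ee_rot: [0.702, -0.085, -0.702, -0.084]
wrist_force: [-1.9, -1.7, 5.2]
gripper_width: 0.675
```

Run:
```python
from plan import *
done([.004,0,0,0,0,0.0]); o=state()
```

```text
t 26.6 pos [0.532  0.2908 0.0525] yaw -103.76 xaxis [ 0.001  -0.0012 -1.    ] F [-1.9 -1.7  5.2] T [-0.27  0.61  0.  ] w 62.1 j [-0.4   0.61 -0.28  1.78  0.23  0.78 -2.6 ]
cmd [0.5317 0.2915 0.052 ]
```

Emit:
apply_moves:
  commands:
    - [[0.5,0.0005,0,0,0,0,0],[0.5,0.0008,0,0,0,0,0],[0.5,0.0008,0,0,0,0,0],[0.5,0.0008,0,0,0,0,0],[0.5,0.0003,0,0,0,0,0],[0.65,0.0003,0,0,0,0,0],[0.7,0.0003,0,0,0,0,0],[0.75,0.0003,0,0,0,0,0],[0.8,0.0003,0,0,0,0,0],[0.85,0.0003,0,0,0,0,0]]

```text
clock: 27.6
tool_pos: [0.5321, 0.2909, 0.0514]
ee_rot: [0.702, -0.085, -0.702, -0.084]
wrist_force: [-0.1, -0.1, 0.0]
gripper_width: 0.833
```

Run:
```python
from plan import *
done([.0003,0,0,0,0,0.0]); o=state()
```

```text
t 27.6 pos [0.5321 0.2909 0.0514] yaw -103.76 xaxis [ 0.0007 -0.0011 -1.    ] F [-0.1 -0.1  0. ] T [ 0.15  0.05 -0.05] w 76.6 j [-0.4   0.61 -0.28  1.78  0.23  0.78 -2.6 ]
cmd [0.5317 0.2915 0.0517]
```

Emit:
apply_moves:
  commands:
    - [[0.9,0,0,0,0,0,0],[0.9,-0.005,0,0,0,0,0],[0.9,-0.015,0,0,0,0,0],[0.9,-0.03,0,0,0,0,0],[0.9,-0.055,0,0,0,0,0],[0.9,-0.085,0,0,0,0,0],[0.9,-0.12,0,0,0,0,0],[0.9,-0.155,0,0,0,0,0],[0.9,-0.18,0,0,0,0,0],[0.9,-0.18,0,0,0,0,0]]

```text
clock: 28.6
tool_pos: [0.5335, 0.2926, 0.2373]
ee_rot: [0.705, -0.083, -0.699, -0.086]
wrist_force: [0.6, 0.6, 0.3]
gripper_width: 0.902
```

Run:
```python
from plan import *
done([-.18,0,0,0,0,0.0]); o=state()
print(goal([.5,-.02,.26],-85))
```

```text
t 28.6 pos [0.5335 0.2926 0.2373] yaw -103.75 xaxis [ 0.0077  0.0034 -1.    ] F [0.6 0.6 0.3] T [ 0.07 -0.04  0.01] w 83.0 j [-0.36  0.42 -0.32  1.59  0.14  1.15 -2.53]
cmd [0.5317 0.2914 0.2317]
[-0.0283  0.31   -0.0433 -0.1042 -0.      0.0001]
```

Emit:
apply_moves:
  commands:
    - [[0.9,-0.004,0.04,-0.006,-0.015,0,0],[0.9,-0.008,0.08,-0.012,-0.03,0,0],[0.9,-0.012,0.12,-0.018,-0.045,0,0],[0.9,-0.016,0.16,-0.024,-0.06,0,0],[0.9,-0.02,0.2,-0.03,-0.075,0,0],[0.9,-0.024,0.24,-0.036,-0.09,0,0],[0.9,-0.028,0.28,-0.041,-0.1,0,0],[0.9,-0.0283,0.31,-0.0433,-0.1042,0,0],[0.9,-0.0283,0.31,-0.0433,-0.1042,0,0],[0.9,-0.0283,0.31,-0.0433,-0.1042,0,0]]

```text
clock: 29.6
tool_pos: [0.4999, -0.0207, 0.2605]
ee_rot: [0.707, 0.03, -0.706, 0.031]
wrist_force: [0.7, 0.3, -0.0]
gripper_width: 0.899
```

Run:
```python
from plan import *
from snap import *
from edge import *
done([-.0283,.31,-.0433,-.1042,0,0]); state()
snap("20")
s=load("side20");t=load("top20")
crop(s,245,230,130,100,6,"s20.png");crop(t,215,150,120,95,6,"t20.png")
c=[.5317,.2885,np.radians(-13.75)]
z=.086;q=[[.055,.031,z],[.055,-.031,z],[-.055,-.031,z],[-.055,.031,z]]
for f in(t,s): edgefit(f,[(q[i],q[(i+1)%4]) for i in range(4)],c,half=3,ch=lambda i:i.sum(2)/3.)
cv2.imwrite("pics/full20.png",s["color"]);
```

```text
t 29.6 pos [ 0.4999 -0.0207  0.2605] yaw -85.1 xaxis [ 0.001 -0.001 -1.   ] F [ 0.7  0.3 -0. ] T [ 0.01 -0.02  0.05] w 82.7 j [ 0.17  0.22 -0.29  1.8   0.07  1.13 -1.63]
cmd [ 0.5  -0.02  0.26]
[0.5311 0.2892] -14.433427270165332 per-edge (n,med,std): [(24, -0.1, 0.22), (21, 0.14, 0.24), (13, -0.39, 0.81), (15, 0.46, 0.73)]
[0.5304 0.2898] -13.599749390801186 per-edge (n,med,std): [(20, -0.0, 0.29), (8, -0.11, 0.45), (21, 0.06, 0.44), (24, -0.09, 0.28)]
```

View pics/s20.png

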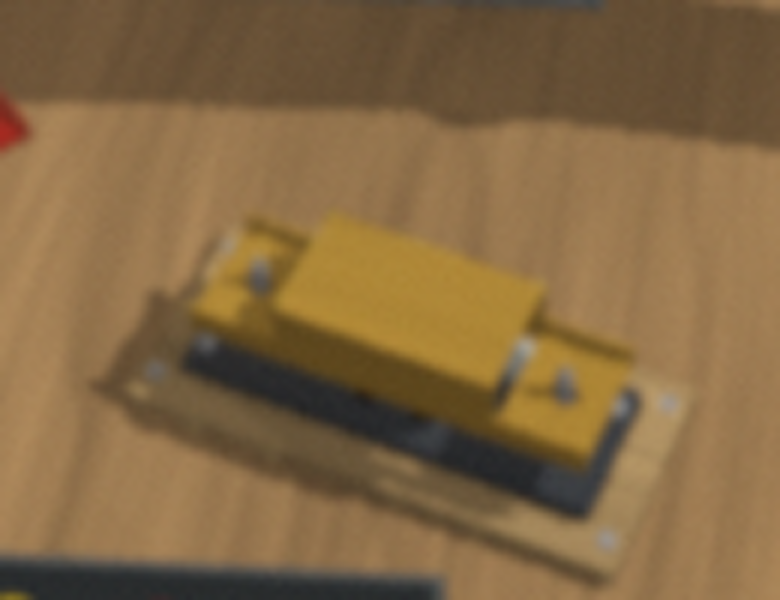

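View pics/t20.png

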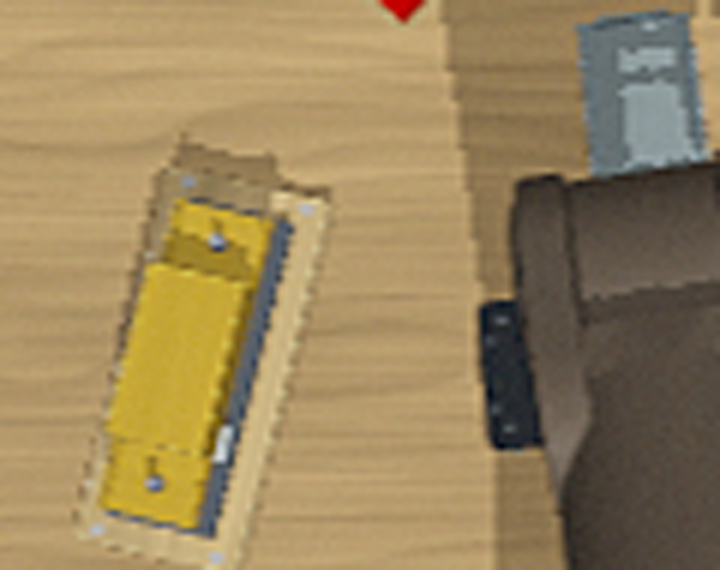

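View pics/full20.png

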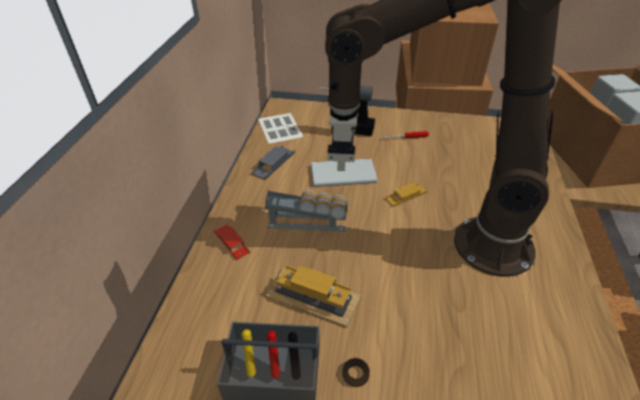

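The side view shows both studs through the ears at (260,272) and (566,385), with the cover lying level. The three remaining lamps are in the rack, down against the stop. The drill, tape and toolbox have not moved.

Run:
```python
from rig import robot
print(robot.finish_job())
```

```text
the job is handed in; nothing more can be done
None
```

I laid the end lamp in the two holders, lowered the brass cover level onto the studs and handed the job in at about 30 s. No verdict was reported.

**Lamp:**
- I gripped it by its end faces and lifted it out of the rack. The next lamps rolled down, and three remain at the stop.
- It was pressed into the holders at about 12 N and then released. Both brass bands sat on the holders.

**Cover:**
- I gripped it across the crown and lowered it without side force. It met the shoulders at TCP z 0.0525, the height I had worked out for fully home, and was released there at low force.
- In the last pictures both studs stand through the ear holes. Taking the crown top at its home height (86 mm), the two cameras agree on the cover's position to about 1 mm.

**Checks that disagreed:**
- Earlier readings from the two cameras, and of the cover against the gripper, differed by 2–5 mm sideways. I compared hole and stud within each picture and used the contact force for the last step.
- In the last fit, the cover's yaw from the top camera was −14.4°, against −13.6° from the side. That fit was poor along the shaded edges.

The tape, drill, toolbox and look-alikes were left alone.

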